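# Blank off a gearbox housing and shut its bleed valve

## Robot

A 7-joint arm with a two-finger parallel gripper is mounted at the origin on the work surface. World frame = base frame: x ahead of the robot, y to its left, z up, the work surface at z = 0. Lengths are in mm, angles in rad, forces in N, time in s.
With the tool pointing down it reaches from about 400 to 900 mm from the base axis. Payload 5.6 kg.
Tool frame: the origin (TCP) lies on the centre line of the jaws, within the pads' length; the fingertips stand 17 mm ahead of it and the grasp point (between the pads) lies 2 mm behind it; y points along the fingers, x is the direction in which the jaws open and shut, and the axes are right-handed (so a half turn about y gives the same grasp; the last joint's range is limited). The gripper opens to 92 mm and grips with 3 to 60 N. Pads are 20 mm wide; open, the fingers measure 128 mm over their backs; the gripper's body (75 mm by 189 mm) begins 69 mm behind the grasp point.
Start: joints at [1.22, 0.468, -0.012, 1.603, 0.006, 1.071, -0.056], TCP at [196.885, -619.471, 231.592] pointing down, gripper open.
Joint ranges: [-2.53, 2.53], [-0.31, 2.02], [-1.57, 1.55], [0.28, 2.44], [-1.29, 4.43], [0.15, 1.84], [-2.92, 2.92]. Speed limits (rad/s): [2.57, 2.57, 3.14, 3.14, 3.14, 3.14, 3.14].

## Interface

Orientations are given as a rotation vector (axis times angle).
In Python, from station import ctrl gives the robot as it stands. The module is installed in compiled form; this text tells all that it offers.
- The arm moves only by the tool drive_tool, never from a script. Its argument "steps" is text: rows parted by semicolons, each of 5 numbers parted by spaces: the opening, from 0 (shut) to 1 (fully open), then the shift along the world's x, y, z in m, then the turn about the world's z in degrees. In form: gripper tx ty tz twist; .... A call has 1 to 8 rows; each row is the pose to reach, as a shift and turn from the pose commanded when the call began; what a row does not reach only later rows make up. A row lasts 1/10 s, in which the tool goes at most 50 mm and 8.59 degrees, less where a joint would pass 70% of its speed; a pose out of reach is approached as far as the arm can. A call with a gripper value outside its range is refused whole. The fingers move at their own pace and stop on an object; the grip force is fixed at half the most. Time passes only in rows, so rows that repeat a pose let the fingers close. It gives the time, the measured TCP pose, the force and the opening at its end, in the units of the state.
- ctrl.sense(): the state, without advancing time (a new reading comes with each control period).
- ctrl.snapshot(name): name is "scene" or "top" or "wrist"; returns a dict with "frame" (384x512x3 uint8, red, green, blue), "fx", "fy", "cx", "cy" (pixels), "dist_coeffs" ([k1, k2, p1, p2, k3] as OpenCV has them; the pictures are not rectified), "eye" and "rotation" of the camera in the world. Camera axes: x right, y down, z forward; pixel columns grow to the right and rows downward; lengths in mm; the calibration is good to about 2 mm. A picture is of the moment at which its call begins. There is no depth.
- ctrl.job_done(): hands the job in, once; it reports no verdict.
The state is a dict: "clock": time; "q": joint angles; "joint_velocities": joint speeds; "joint_efforts": joint torques, N m; "position": TCP position; "eef_rot": TCP orientation; "force": force on the tool from outside, world axes, zero at the start; "torque": the same for the moment, N m; "finger_gap": finger opening in mm.
Only numpy, scipy, OpenCV 4.12 (cv2) and the standard library are available. Lean on these libraries where they do the work, as an engineer would, in place of code of your own. Each camera call takes 0.05 s, during which the arm holds its last target.

## Task

Blank off the gearbox housing on the bench: set every tapered stopper that is laid out into an oil port of its own, pushed fully home until its rim sits on the deck (any ports will do; the others stay open for test hoses). Only when all of them are in, take the square key from its stand, push it to the bottom of the recessed socket of the bleed valve in the middle of the deck and turn it clockwise as far as it goes. Then pull the key out and hang it back in its stand, upright, without disturbing the other parts on the bench.

Things in the scene. Friction and masses are not known exactly. Their poses are not given: they have to be found in the camera images.
- stopper_a: tapered black rubber stopper with a steel knob, 110 g (varies), standing upright on the bench on its small end; None if it is not laid out in this run. Origin: centre of its underside, z up along its axis. From below: tapered plug 34 mm across at the foot, 39 mm at 22 mm height; rim 50 mm across from 22 to 27 mm; steel knob 22 mm across from 27 to 51 mm, to grip. Home when the rim rests on the deck, the origin 22 mm below the port's mouth. All stoppers are alike.
- stopper_b: tapered black rubber stopper with a steel knob, 110 g (varies), standing upright on the bench on its small end; None if it is not laid out in this run. Origin: centre of its underside, z up along its axis. From below: tapered plug 34 mm across at the foot, 39 mm at 22 mm height; rim 50 mm across from 22 to 27 mm; steel knob 22 mm across from 27 to 51 mm, to grip. Home when the rim rests on the deck, the origin 22 mm below the port's mouth. All stoppers are alike.
- stopper_c: tapered black rubber stopper with a steel knob, 110 g (varies), standing upright on the bench on its small end; None if it is not laid out in this run. Origin: centre of its underside, z up along its axis. From below: tapered plug 34 mm across at the foot, 39 mm at 22 mm height; rim 50 mm across from 22 to 27 mm; steel knob 22 mm across from 27 to 51 mm, to grip. Home when the rim rests on the deck, the origin 22 mm below the port's mouth. All stoppers are alike.
- stopper_d: tapered black rubber stopper with a steel knob, 110 g (varies), standing upright on the bench on its small end; None if it is not laid out in this run. Origin: centre of its underside, z up along its axis. From below: tapered plug 34 mm across at the foot, 39 mm at 22 mm height; rim 50 mm across from 22 to 27 mm; steel knob 22 mm across from 27 to 51 mm, to grip. Home when the rim rests on the deck, the origin 22 mm below the port's mouth. All stoppers are alike.
- stopper_e: tapered black rubber stopper with a steel knob, 110 g (varies), standing upright on the bench on its small end; None if it is not laid out in this run. Origin: centre of its underside, z up along its axis. From below: tapered plug 34 mm across at the foot, 39 mm at 22 mm height; rim 50 mm across from 22 to 27 mm; steel knob 22 mm across from 27 to 51 mm, to grip. Home when the rim rests on the deck, the origin 22 mm below the port's mouth. All stoppers are alike.
- port0 (a point): centre of the mouth, at deck level, of one of the five round oil ports (41 mm bore, 32 mm deep, vertical) in the housing's deck; z up
- port1 (a point): centre of the mouth, at deck level, of one of the five round oil ports (41 mm bore, 32 mm deep, vertical) in the housing's deck; z up
- port2 (a point): centre of the mouth, at deck level, of one of the five round oil ports (41 mm bore, 32 mm deep, vertical) in the housing's deck; z up
- port3 (a point): centre of the mouth, at deck level, of one of the five round oil ports (41 mm bore, 32 mm deep, vertical) in the housing's deck; z up
- port4 (a point): centre of the mouth, at deck level, of one of the five round oil ports (41 mm bore, 32 mm deep, vertical) in the housing's deck; z up
- housing: cast aluminium gearbox housing, a fixed block 250 by 250 mm by 70 mm high with a flat deck; origin under its centre, z up; its yaw varies. The ports lie 92 mm from the middle of the deck, evenly round it (port0 at the x axis, the next ones counterclockwise); in the middle of the deck a round recess 54 mm across holds the bleed valve. Small bolt heads and marks stand at most 3 mm above the deck, near its edges
- valve (a joint): turn of the bleed valve, rad: 0 fully open, grows as it is turned clockwise seen from above, 1.4 at the stop, shut. Starts between 0 and 0.3. It stays where it is left; takes about 0.12 N m to turn. A short black mark on the brass block points from the open mark on the deck (0) to the shut mark (1.4)
- socket (a point): centre of the mouth of the valve's square socket, 5 mm below the deck, 36 mm brass block; the socket is 16 mm square and 18 mm deep. The frame turns with the valve, z up, x and y parallel to the socket's sides (so the key enters at any quarter turn)
- key: steel T key, 160 g, upright in its stand, collar resting on the stand. Origin: centre of the tip (underside) of the shank, z up, x along the bar. From below: square shank 14 mm, 0 to 32 mm, sides parallel to x and y; round collar 36 mm across, 32 to 38 mm; bar handle 50 mm long (x), 14 mm thick (y), 38 to 66 mm, to grip across its thickness. Fully in the socket its tip is 18 mm below the point socket. Turning play in the socket about 0.15 rad either way
- stand_hole (a point): centre of the mouth of the round hole (24 mm, 42 mm deep) in the key stand, a fixed grey block 80 by 80 by 42 mm; on top of the block, z up. With the key hung in it, the key's tip is 32 mm below this point
- plate_ring: bystander, leave alone: flat dark steel clutch plate, 124 mm across, 6 mm thick; origin at its underside
- bearing: bystander, leave alone: steel bearing ring, 52 mm across, 16 mm high; origin at its underside
- gear: bystander, leave alone: dark steel gear, 74 mm across, 34 mm high; origin at its underside
- driver: bystander, leave alone: screwdriver lying on the bench; origin at its underside
- spanner: bystander, leave alone: spanner lying on the bench; origin at its underside
- bolt_jar: bystander, leave alone: jar, 64 mm across, 85 mm high; origin at its underside
Not all that is in view belongs to the job. What is shaped like the key but orange is not meant. What is shaped like the stopper_a but blue is not meant.

How it is judged (in metres and radians):
On the way, in this order (a step that is already met when the one before it is completed fails the run):
1. every stopper laid out is home in a port while the bleed valve is still open (((horizontal distance between stopper_a and port0 below 0.004 m and z of stopper_a in the frame of port0 below -0.0185 m and angle between stopper_a's own z axis and vertical below 0.1 rad) or (horizontal distance between stopper_a and port1 below 0.004 m and z of stopper_a in the frame of port1 below -0.0185 m and angle between stopper_a's own z axis and vertical below 0.1 rad) or (horizontal distance between stopper_a and port2 below 0.004 m and z of stopper_a in the frame of port2 below -0.0185 m and angle between stopper_a's own z axis and vertical below 0.1 rad) or (horizontal distance between stopper_a and port3 below 0.004 m and z of stopper_a in the frame of port3 below -0.0185 m and angle between stopper_a's own z axis and vertical below 0.1 rad) or (horizontal distance between stopper_a and port4 below 0.004 m and z of stopper_a in the frame of port4 below -0.0185 m and angle between stopper_a's own z axis and vertical below 0.1 rad)) and ((horizontal distance between stopper_b and port0 below 0.004 m and z of stopper_b in the frame of port0 below -0.0185 m and angle between stopper_b's own z axis and vertical below 0.1 rad) or (horizontal distance between stopper_b and port1 below 0.004 m and z of stopper_b in the frame of port1 below -0.0185 m and angle between stopper_b's own z axis and vertical below 0.1 rad) or (horizontal distance between stopper_b and port2 below 0.004 m and z of stopper_b in the frame of port2 below -0.0185 m and angle between stopper_b's own z axis and vertical below 0.1 rad) or (horizontal distance between stopper_b and port3 below 0.004 m and z of stopper_b in the frame of port3 below -0.0185 m and angle between stopper_b's own z axis and vertical below 0.1 rad) or (horizontal distance between stopper_b and port4 below 0.004 m and z of stopper_b in the frame of port4 below -0.0185 m and angle between stopper_b's own z axis and vertical below 0.1 rad)) and ((horizontal distance between stopper_c and port0 below 0.004 m and z of stopper_c in the frame of port0 below -0.0185 m and angle between stopper_c's own z axis and vertical below 0.1 rad) or (horizontal distance between stopper_c and port1 below 0.004 m and z of stopper_c in the frame of port1 below -0.0185 m and angle between stopper_c's own z axis and vertical below 0.1 rad) or (horizontal distance between stopper_c and port2 below 0.004 m and z of stopper_c in the frame of port2 below -0.0185 m and angle between stopper_c's own z axis and vertical below 0.1 rad) or (horizontal distance between stopper_c and port3 below 0.004 m and z of stopper_c in the frame of port3 below -0.0185 m and angle between stopper_c's own z axis and vertical below 0.1 rad) or (horizontal distance between stopper_c and port4 below 0.004 m and z of stopper_c in the frame of port4 below -0.0185 m and angle between stopper_c's own z axis and vertical below 0.1 rad)) and ((horizontal distance between stopper_d and port0 below 0.004 m and z of stopper_d in the frame of port0 below -0.0185 m and angle between stopper_d's own z axis and vertical below 0.1 rad) or (horizontal distance between stopper_d and port1 below 0.004 m and z of stopper_d in the frame of port1 below -0.0185 m and angle between stopper_d's own z axis and vertical below 0.1 rad) or (horizontal distance between stopper_d and port2 below 0.004 m and z of stopper_d in the frame of port2 below -0.0185 m and angle between stopper_d's own z axis and vertical below 0.1 rad) or (horizontal distance between stopper_d and port3 below 0.004 m and z of stopper_d in the frame of port3 below -0.0185 m and angle between stopper_d's own z axis and vertical below 0.1 rad) or (horizontal distance between stopper_d and port4 below 0.004 m and z of stopper_d in the frame of port4 below -0.0185 m and angle between stopper_d's own z axis and vertical below 0.1 rad)) and ((horizontal distance between stopper_e and port0 below 0.004 m and z of stopper_e in the frame of port0 below -0.0185 m and angle between stopper_e's own z axis and vertical below 0.1 rad) or (horizontal distance between stopper_e and port1 below 0.004 m and z of stopper_e in the frame of port1 below -0.0185 m and angle between stopper_e's own z axis and vertical below 0.1 rad) or (horizontal distance between stopper_e and port2 below 0.004 m and z of stopper_e in the frame of port2 below -0.0185 m and angle between stopper_e's own z axis and vertical below 0.1 rad) or (horizontal distance between stopper_e and port3 below 0.004 m and z of stopper_e in the frame of port3 below -0.0185 m and angle between stopper_e's own z axis and vertical below 0.1 rad) or (horizontal distance between stopper_e and port4 below 0.004 m and z of stopper_e in the frame of port4 below -0.0185 m and angle between stopper_e's own z axis and vertical below 0.1 rad)) and value of joint valve below 0.5 rad), for 0.3 s.
2. the key stands at the bottom of the valve's socket (horizontal distance between key and socket below 0.004 m and z of key in the frame of socket below -0.012 m and angle between key's own z axis and vertical below 0.12 rad and value of joint valve below 0.8 rad), for 0.1 s.
3. the valve is turned shut with the key in the socket (horizontal distance between key and socket below 0.004 m and z of key in the frame of socket below -0.012 m and angle between key's own z axis and vertical below 0.12 rad and value of joint valve above 1.25 rad), for 0.1 s.
At the end, for the whole second after the job is handed in: Every stopper present is home in a port (within 4 mm of its axis, rim within 3.5 mm of the deck, upright within 0.1 rad); the valve reads over 1.25 rad; the key hangs at rest in its stand (within 8 mm of the hole's axis, collar within 4 mm of the block, upright within 0.12 rad) (((horizontal distance between stopper_a and port0 below 0.004 m and z of stopper_a in the frame of port0 below -0.0185 m and angle between stopper_a's own z axis and vertical below 0.1 rad) or (horizontal distance between stopper_a and port1 below 0.004 m and z of stopper_a in the frame of port1 below -0.0185 m and angle between stopper_a's own z axis and vertical below 0.1 rad) or (horizontal distance between stopper_a and port2 below 0.004 m and z of stopper_a in the frame of port2 below -0.0185 m and angle between stopper_a's own z axis and vertical below 0.1 rad) or (horizontal distance between stopper_a and port3 below 0.004 m and z of stopper_a in the frame of port3 below -0.0185 m and angle between stopper_a's own z axis and vertical below 0.1 rad) or (horizontal distance between stopper_a and port4 below 0.004 m and z of stopper_a in the frame of port4 below -0.0185 m and angle between stopper_a's own z axis and vertical below 0.1 rad)) and ((horizontal distance between stopper_b and port0 below 0.004 m and z of stopper_b in the frame of port0 below -0.0185 m and angle between stopper_b's own z axis and vertical below 0.1 rad) or (horizontal distance between stopper_b and port1 below 0.004 m and z of stopper_b in the frame of port1 below -0.0185 m and angle between stopper_b's own z axis and vertical below 0.1 rad) or (horizontal distance between stopper_b and port2 below 0.004 m and z of stopper_b in the frame of port2 below -0.0185 m and angle between stopper_b's own z axis and vertical below 0.1 rad) or (horizontal distance between stopper_b and port3 below 0.004 m and z of stopper_b in the frame of port3 below -0.0185 m and angle between stopper_b's own z axis and vertical below 0.1 rad) or (horizontal distance between stopper_b and port4 below 0.004 m and z of stopper_b in the frame of port4 below -0.0185 m and angle between stopper_b's own z axis and vertical below 0.1 rad)) and ((horizontal distance between stopper_c and port0 below 0.004 m and z of stopper_c in the frame of port0 below -0.0185 m and angle between stopper_c's own z axis and vertical below 0.1 rad) or (horizontal distance between stopper_c and port1 below 0.004 m and z of stopper_c in the frame of port1 below -0.0185 m and angle between stopper_c's own z axis and vertical below 0.1 rad) or (horizontal distance between stopper_c and port2 below 0.004 m and z of stopper_c in the frame of port2 below -0.0185 m and angle between stopper_c's own z axis and vertical below 0.1 rad) or (horizontal distance between stopper_c and port3 below 0.004 m and z of stopper_c in the frame of port3 below -0.0185 m and angle between stopper_c's own z axis and vertical below 0.1 rad) or (horizontal distance between stopper_c and port4 below 0.004 m and z of stopper_c in the frame of port4 below -0.0185 m and angle between stopper_c's own z axis and vertical below 0.1 rad)) and ((horizontal distance between stopper_d and port0 below 0.004 m and z of stopper_d in the frame of port0 below -0.0185 m and angle between stopper_d's own z axis and vertical below 0.1 rad) or (horizontal distance between stopper_d and port1 below 0.004 m and z of stopper_d in the frame of port1 below -0.0185 m and angle between stopper_d's own z axis and vertical below 0.1 rad) or (horizontal distance between stopper_d and port2 below 0.004 m and z of stopper_d in the frame of port2 below -0.0185 m and angle between stopper_d's own z axis and vertical below 0.1 rad) or (horizontal distance between stopper_d and port3 below 0.004 m and z of stopper_d in the frame of port3 below -0.0185 m and angle between stopper_d's own z axis and vertical below 0.1 rad) or (horizontal distance between stopper_d and port4 below 0.004 m and z of stopper_d in the frame of port4 below -0.0185 m and angle between stopper_d's own z axis and vertical below 0.1 rad)) and ((horizontal distance between stopper_e and port0 below 0.004 m and z of stopper_e in the frame of port0 below -0.0185 m and angle between stopper_e's own z axis and vertical below 0.1 rad) or (horizontal distance between stopper_e and port1 below 0.004 m and z of stopper_e in the frame of port1 below -0.0185 m and angle between stopper_e's own z axis and vertical below 0.1 rad) or (horizontal distance between stopper_e and port2 below 0.004 m and z of stopper_e in the frame of port2 below -0.0185 m and angle between stopper_e's own z axis and vertical below 0.1 rad) or (horizontal distance between stopper_e and port3 below 0.004 m and z of stopper_e in the frame of port3 below -0.0185 m and angle between stopper_e's own z axis and vertical below 0.1 rad) or (horizontal distance between stopper_e and port4 below 0.004 m and z of stopper_e in the frame of port4 below -0.0185 m and angle between stopper_e's own z axis and vertical below 0.1 rad)) and value of joint valve above 1.25 rad and horizontal distance between key and stand_hole below 0.008 m and z of key in the frame of stand_hole below -0.028 m and angle between key's own z axis and vertical below 0.12 rad and linear speed of each of key, stopper_a, stopper_b, stopper_c, stopper_d, stopper_e below 0.02 m/s); the robot touches nothing.
It fails at once if a bystander is pushed more than 5 cm from its place (distance of any of plate_ring, bearing, gear, driver, spanner, bolt_jar from where it was at the start of the episode above 0.05 m).
It fails at once if a bystander is knocked over (angle between any of gear, bolt_jar's own z axis and vertical above 0.6 rad).
It fails at once if the valve is turned before the key is in its socket (value of joint valve between 0.5 and 1.2 rad and not (horizontal distance between key and socket below 0.008 m and z of key in the frame of socket below 0.003 m)).
Of stopper_a, stopper_b, stopper_c, stopper_d, stopper_e only 3 to 5 are there at a start; the rules pass over those that are not, and their reading is None.
At some moment in a run one of stopper_a, stopper_b, stopper_c, stopper_d, stopper_e may be knocked a few centimetres aside while the robot is not near it.
It also fails if it takes over 210 s, if anything falls off the work surface, if the arm or the gripper's body presses on something with over 40 N, if the wrist force passes 120 N, or if a joint passes its speed limit or range.

## Working session

There is one attempt and no reset: what is moved stays moved. The work goes in short steps, Python scripts to look and compute and a tool call to move; the robot and the scene stay as the last step left them, time stands still between calls to the robot, and variables do not carry over. Pictures are saved under pics/ and viewed, and the job is handed in when it is done.

Besides the shell and the picture viewer there is one more tool, called after "Call:" as a command line: name --argument value ..., lists and objects as JSON in quotes. drive_tool: Moves the arm, as the interface text tells. Its arguments: {"type":"object","properties":{"steps":{"type":"string"}},"required":["steps"]}

```bash
mkdir -p pics; cat > h.py <<'E'
import numpy as np, cv2
from station import ctrl
def snap(n,f=None):
    s=ctrl.snapshot(n)
    if f: cv2.imwrite('pics/'+f,s['frame'][:,:,::-1])
    return s
def ray(s,uv):
    K=np.array([[s['fx'],0,s['cx']],[0,s['fy'],s['cy']],[0,0,1.]])
    p=cv2.undistortPoints(np.array(uv,float).reshape(-1,1,2),K,np.array(s['dist_coeffs'],float)).reshape(-1,2)
    d=np.c_[p,np.ones(len(p))]@np.array(s['rotation']).T
    return np.array(s['eye']),d
def onz(s,uv,z):
    e,d=ray(s,uv); t=(z-e[2])/d[:,2]; return e+t[:,None]*d
def proj(s,P):
    R=np.array(s['rotation']);K=np.array([[s['fx'],0,s['cx']],[0,s['fy'],s['cy']],[0,0,1.]])
    rv=cv2.Rodrigues(R.T)[0]; tv=-R.T@np.array(s['eye'])
    return cv2.projectPoints(np.array(P,float).reshape(-1,1,3),rv,tv,K,np.array(s['dist_coeffs'],float))[0].reshape(-1,2)
E
python3 - <<'E'
from h import *
for n in('scene','top','wrist'):
    s=snap(n,n+'0.png'); print(n,s['fx'],s['cx'],s['cy'],s['dist_coeffs'],np.round(s['eye']),np.round(s['rotation'],3).tolist())
print(ctrl.sense())
E
```

```text
scene 359.5454365230272 254.88681092534782 191.7756961070667 [-0.08368925  0.          0.          0.          0.        ] [1181. -159. 1022.] [-2.085, -1.578, 0.487]
top 388.4431017198983 260.2113072998998 185.5108320036624 [0.02339948 0.         0.         0.         0.        ] [ 364.   17. 1163.] [-2.149, 2.111, -0.189]
wrist 299.6297273531853 250.76840112202666 189.4970479825199 [-0.05328875  0.          0.          0.          0.        ] [ 265. -598.  384.] [2.361, -1.729, -0.227]
{'clock': 0.15, 'q': array([ 1.21996953,  0.46821316, -0.01160682,  1.603362  ,  0.00599116,
        1.07142022, -0.05630904]), 'joint_velocities': array([-0.00134201, -0.00193423,  0.00082267, -0.00442351,  0.00116805,
       -0.00049043,  0.00040305]), 'joint_efforts': array([ 6.56415759e-04, -5.20951867e+01, -1.26377988e-02, -2.43976915e+01,
       -5.67150721e-02,  1.52016029e-02,  1.12112784e-04]), 'position': array([ 196.76424883, -619.07252369,  230.85505473]), 'eef_rot': array([-1.33846534,  0.98042179, -0.9785014 ]), 'force': array([ 0.37667542,  0.13630586, -0.32979754]), 'torque': array([-0.00342009, -0.0536589 , -0.00678937]), 'finger_gap': 91.87874896969561}
```

```bash
sed -i "s/    s=ctrl.snapshot(n)/    s=ctrl.snapshot(n); s['rotation']=cv2.Rodrigues(np.array(s['rotation'],float))[0]/" h.py
python3 - <<'E'
from h import *
print(cv2.Rodrigues(ctrl.sense()['eef_rot'])[0].round(3))
E
```

```text
[[ 0.303 -0.001  0.953]
 [-0.953  0.001  0.303]
 [-0.001 -1.    -0.   ]]
```

View pics/scene0.png

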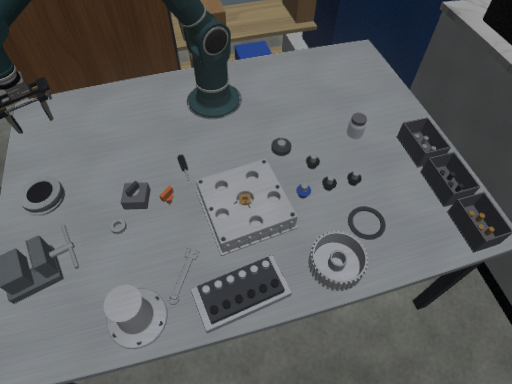

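View pics/top0.png

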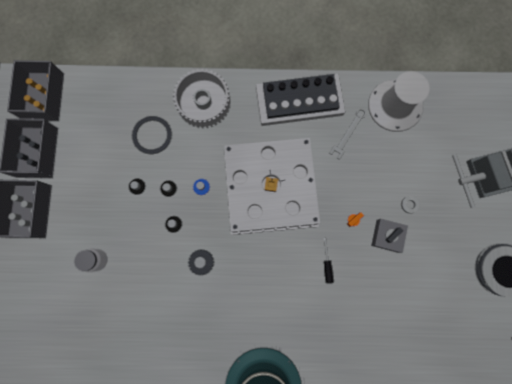

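View pics/wrist0.png

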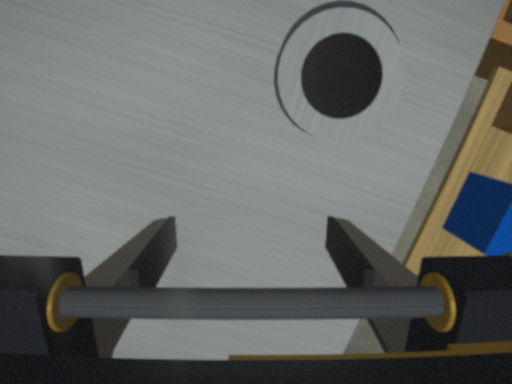

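```bash
python3 - <<'E'
from h import *
s=snap('top');f=s['frame'][:,:,::-1]
cv2.imwrite('pics/t1.png',cv2.resize(f[125:245,110:330],None,fx=3.6,fy=3.6,interpolation=cv2.INTER_CUBIC))
a=cv2.resize(f[180:300,310:440],None,fx=3,fy=3,interpolation=cv2.INTER_CUBIC)
s2=snap('scene');g=s2['frame'][:,:,::-1]
b=cv2.resize(g[140:240,110:240],None,fx=3,fy=3,interpolation=cv2.INTER_CUBIC)
b=cv2.copyMakeBorder(b,0,60,0,0,0)
cv2.imwrite('pics/t2.png',np.hstack([a,b]))
cv2.imwrite('pics/t3.png',cv2.resize(g[120:260,180:380],None,fx=4,fy=4,interpolation=cv2.INTER_CUBIC))
E
```

```text
(no output)
```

View pics/t1.png

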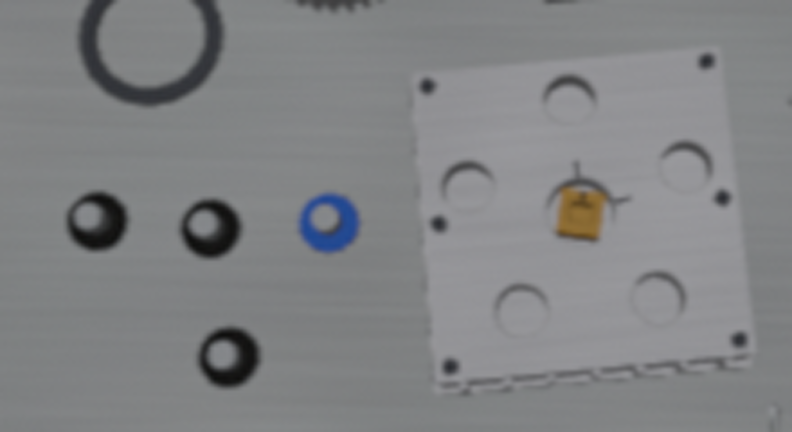

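View pics/t2.png

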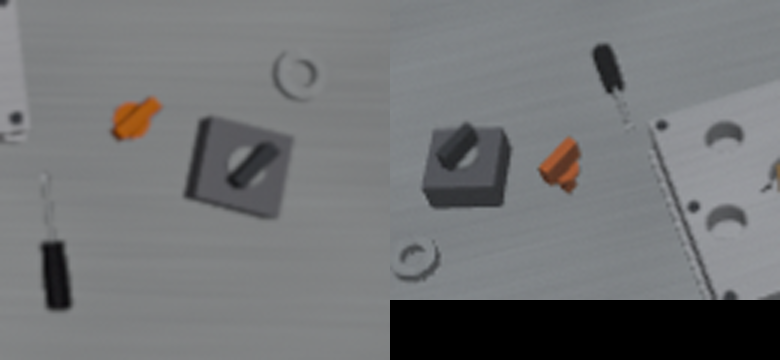

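View pics/t3.png

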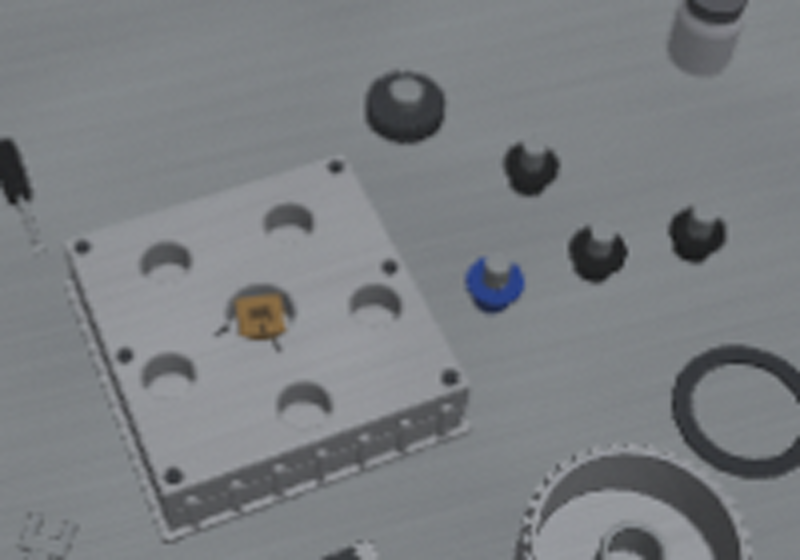

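```bash
cat > meas.py <<'E'
from h import *
def stoppers(s,z=27.):
    f=s['frame'].astype(int); mx=f.max(2)
    m=(mx<45).astype(np.uint8)
    cs,_=cv2.findContours(m,cv2.RETR_EXTERNAL,cv2.CHAIN_APPROX_NONE)
    out=[]
    for c in cs:
        if cv2.contourArea(c)<60: continue
        c=cv2.convexHull(c); P=onz(s,c.reshape(-1,2),z)[:,:2].astype(np.float32)
        (cx,cy),(a,b),_=cv2.minAreaRect(P)
        uv=c.reshape(-1,2).mean(0)
        out.append((np.round([cx,cy],1),round(a,1),round(b,1),uv.round(0)))
    return out
if __name__=='__main__':
    for n in('top','scene'):
        s=snap(n); print(n)
        for o in stoppers(s):
            if 35<o[1]<65 and 35<o[2]<65: print(*o)
E
python3 meas.py; python3 - <<'E'
from h import *
s=snap('top');f=s['frame'];g=cv2.cvtColor(f,cv2.COLOR_RGB2GRAY)
print(f[186,128:150].max(1)); print(g[240,240], g[180,215:235],g[200,290:330])
# bolts on deck
for n in('top','scene'):
    s=snap(n);hsv=cv2.cvtColor(s['frame'],cv2.COLOR_RGB2HSV)
    m=((hsv[...,1]>120)&(hsv[...,0]>8)&(hsv[...,0]<28)&(hsv[...,2]>60)).astype(np.uint8)
    cs,_=cv2.findContours(m,cv2.RETR_EXTERNAL,cv2.CHAIN_APPROX_NONE)
    for c in cs:
        if cv2.contourArea(c)>20:
            M=cv2.moments(c);uv=[M['m10']/M['m00'],M['m01']/M['m00']]
            print(n,uv,cv2.contourArea(c),onz(s,[uv],65).round(1))
E
```

```text
top
[446.9 269. ] 40.7 41.0 [173. 224.]
[551.8 288.1] 39.4 42.3 [168. 188.]
[555.8 380. ] 36.4 43.2 [138. 187.]
scene
[ 97  56  74 115 134 138 137 136 130 107  73  54  40  26  20  21  43  90
 121 132 134 133]
131 [130 130 130 130 130 129 129 130 130 129 129 135 145 147 147 147 146 142
 136 140] [130 123 117 117 122 131 140 147 148 148 148 147 147 147 147 147 147 147
 147 147 146 146 147 146 147 147 144 135 128 127 126 126 126 126 126 126
 126 126 127 127]
top [354.331955922865, 219.10330578512398] 121.0 [[ 467.  -250.4   65. ]]
top [270.7541478129713, 184.06184012066365] 110.5 [[563.3 -13.1  65. ]]
top [35.98076923076923, 103.2948717948718] 26.0 [[792.8 682.8  65. ]]
top [26.865384615384617, 97.73076923076923] 26.0 [[809.4 711.2  65. ]]
top [38.01851851851852, 86.51234567901234] 27.0 [[845.3 682.7  65. ]]
top [28.73333333333333, 81.00666666666666] 25.0 [[862.  711.8  65. ]]
scene [244.35, 198.8722222222222] 30.0 [[564.3 -15.   65. ]]
scene [166.76108726752503, 194.6609442060086] 116.5 [[ 481. -252.   65.]]
scene [145.8174603174603, 61.23015873015873] 21.0 [[-257.7 -248.1   65. ]]
scene [122.09465020576131, 35.29423868312757] 81.0 [[-504.7 -340.5   65. ]]
scene [47.369469849059406, 56.0768830396312] 2241.5 [[-446.1 -691.4   65. ]]
scene [156.67232947232947, 34.28738738738738] 1295.0 [[-460.8 -177.9   65. ]]
scene [100.59705284552844, 15.271849593495933] 328.0 [[-736.2 -441.2   65. ]]
scene [95.46189839572193, 44.61920677361854] 748.0 [[-464.9 -467.9   65. ]]
scene [54.43595041322314, 17.14600550964187] 242.0 [[-806.8 -683.5   65. ]]
```

```bash
sed -i 's/(mx<45)/(mx<85)/' meas.py; python3 meas.py; python3 - <<'E'
from h import *
for n,mask in(('top',(225,135,95,105)),('scene',(192,155,110,95))):
    s=snap(n);g=cv2.cvtColor(s['frame'],cv2.COLOR_RGB2GRAY)
    x,y,w,h=mask
    G=cv2.resize(g[y:y+h,x:x+w],None,fx=4,fy=4,interpolation=cv2.INTER_CUBIC)
    m=(G<85).astype(np.uint8)
    cs,_=cv2.findContours(m,cv2.RETR_EXTERNAL,cv2.CHAIN_APPROX_NONE)
    for c in cs:
        a=cv2.contourArea(c)/16
        if 4<a<80:
            M=cv2.moments(c);uv=[(M['m10']/M['m00']+.5)/4-.5+x,(M['m01']/M['m00']+.5)/4-.5+y]
            print(n,np.round(uv,1),round(a,1),onz(s,[uv],73)[0].round(1))
E
```

```text
top
[447.6 268.4] 46.1 46.3 [173. 224.]
[552.9 289.9] 47.4 45.4 [168. 188.]
[557.2 383.1] 48.4 44.1 [136. 186.]
scene
[ 398.4 -367. ] 37.7 61.2 [132. 189.]
[557.1 284.4] 47.3 53.0 [329. 184.]
[561.4 376.5] 47.5 53.5 [352. 179.]
[453.7 262.3] 46.5 53.6 [312. 162.]
top [234.6 226.4] 8.1 [439.7  86.5  73. ]
top [314.9 218.9] 7.8 [ 464.7 -137.9   73. ]
top [270.  190.1] 5.5 [544.3 -10.9  73. ]
top [231.4 186.7] 8.1 [552.  99.  73.]
top [271.2 180.8] 6.7 [571.2 -14.   73. ]
top [310.2 179.5] 7.6 [ 577.1 -125.5   73. ]
top [271.1 175.5] 6.2 [586.7 -13.4  73. ]
top [237.9 171. ] 6.5 [598.   81.8  73. ]
top [301.4 165.6] 7.3 [ 617.2 -100.3   73. ]
top [228.3 148.5] 7.7 [664.2 111.6  73. ]
top [267.6 147.4] 13.4 [669.6  -2.4  73. ]
top [305.8 141.6] 7.8 [ 689.2 -113.    73. ]
scene [235.4 245.9] 10.7 [721.1 -83.4  73. ]
scene [223.7 246.3] 28.9 [ 713.1 -116.4   73. ]
scene [234.4 241.5] 7.2 [706.2 -82.7  73. ]
scene [248.4 240.6] 6.8 [714.7 -42.4  73. ]
scene [241.9 238.5] 6.4 [702.7 -59.   73. ]
scene [222.9 238.7] 9.3 [ 688.2 -113.1   73. ]
scene [258.5 236.7] 12.0 [710.2 -10.4  73. ]
scene [269.2 233.4] 8.1 [708.4  23.4  73. ]
scene [279.5 229.7] 8.6 [704.9  56.6  73. ]
scene [289.7 223.4] 27.4 [692.6  93.1  73. ]
scene [258.2 218.6] 21.9 [650.7   6.1  73. ]
scene [292.1 214. ] 8.4 [663.1 110.9  73. ]
scene [224.8 211.3] 15.0 [597.6 -86.1  73. ]
scene [210.8 208.5] 6.7 [ 576.  -125.9   73. ]
scene [245.7 203.1] 8.5 [586.  -16.3  73. ]
scene [244.7 197.8] 11.0 [565.8 -14.   73. ]
scene [251.3 195.8] 7.4 [564.2   8.   73. ]
scene [274.9 194.3] 30.2 [578.9  82.2  73. ]
scene [277.  186.4] 6.0 [551.3  98.2  73. ]
scene [299.3 191. ] 46.9 [587.7 161.7  73. ]
scene [223.4 183.5] 21.0 [492.9 -66.6  73. ]
scene [200.1 181.3] 5.8 [ 463.8 -138.2   73. ]
scene [253.6 173.9] 25.7 [481.6  39.1  73. ]
scene [263.5 161.3] 5.1 [438.7  85.9  73. ]
```

Call:
drive_tool --steps "0.6 0.3 0.22 0.02 60;0.6 0.3 0.22 0.02 60;0.6 0.3 0.22 0.02 60;0.6 0.3 0.22 0.02 60;0.6 0.3 0.22 0.02 60;0.6 0.3 0.22 0.02 60;0.6 0.3 0.22 0.02 60;0.6 0.3 0.22 0.02 60"

```text
clock: 1.5
position: [501.3, -394.8, 252.2]
eef_rot: [-1.563, 0.16, -0.164]
force: [0.4, -0.3, 0.2]
finger_gap: 55.0
```

Call:
drive_tool --steps "0.6 0.05 0.28 -0.06 18.8;0.6 0.05 0.28 -0.06 18.8;0.6 0.05 0.28 -0.06 18.8;0.6 0.05 0.28 -0.06 18.8;0.6 0.05 0.28 -0.06 18.8;0.6 0.05 0.28 -0.06 18.8;0.6 0.05 0.28 -0.06 18.8;0.6 0.05 0.28 -0.06 18.8"

```text
clock: 2.3
position: [547.0, -118.7, 191.6]
eef_rot: [-1.569, -0.09, 0.09]
force: [-0.1, -0.4, 0.6]
finger_gap: 55.4
```

```bash
cat > wv.py <<'E'
from h import *
import sys
name=sys.argv[1]
s=snap('wrist'); print(s['eye'].round(1) if hasattr(s['eye'],'round') else s['eye']); st=ctrl.sense(); print(st['position'].round(1),np.degrees(np.arctan2(*cv2.Rodrigues(st['eef_rot'])[0][[1,0],0])).round(2))
f=s['frame'][:,:,::-1].copy()
C=np.array([564.05,-13.5]);yaw=0.111
t=np.linspace(0,2*np.pi,60)
for i in range(5):
    a=yaw+i*2*np.pi/5;c=C+92*np.array([np.cos(a),np.sin(a)])
    uv=proj(s,np.c_[c[0]+20.5*np.cos(t),c[1]+20.5*np.sin(t),0*t+70])
    for u in uv:
        if 0<=u[0]<512 and 0<=u[1]<384: cv2.circle(f,tuple(int(v) for v in u.round()),0,(0,0,255),-1)
cv2.imwrite('pics/'+name+'_raw.png',s['frame'][:,:,::-1])
cv2.imwrite('pics/'+name+'.png',cv2.resize(f,None,fx=1.5,fy=1.5,interpolation=cv2.INTER_CUBIC))
E
python3 wv.py w1
```

```text
[538.7 -48.3 344.9]
[ 547.  -120.2  191.7] 6.41
```

View pics/w1.png

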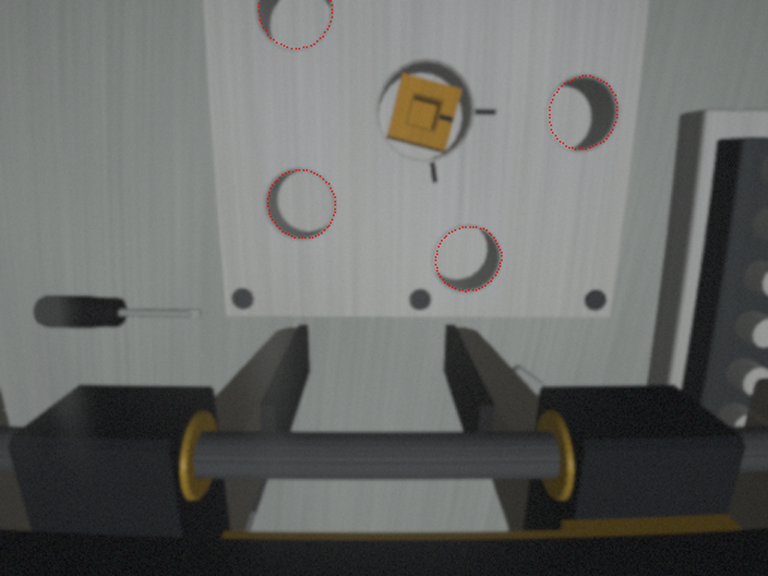

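Call:
drive_tool --steps "0.6 -0.04 0.33 0.0 0;0.6 -0.04 0.33 0.0 0;0.6 -0.04 0.33 0.0 0;0.6 -0.04 0.33 0.0 0;0.6 -0.04 0.33 0.0 0;0.6 -0.04 0.33 0.0 0;0.6 -0.04 0.33 0.0 0;0.6 -0.04 0.33 0.0 0"

```text
clock: 3.15
position: [506.5, 214.5, 192.3]
eef_rot: [-1.566, -0.093, 0.091]
force: [-0.8, -0.1, 0.2]
finger_gap: 55.3
```

```bash
python3 wv.py w2; python3 meas.py | sed -n 1,4p
```

```text
[497.8 284.4 345.8]
[507.2 211.3 191.9] 6.52
top
scene
[557.1 284.4] 47.3 53.0 [329. 183.]
[561.1 376.8] 45.4 53.9 [352. 180.]
```

View pics/w2.png

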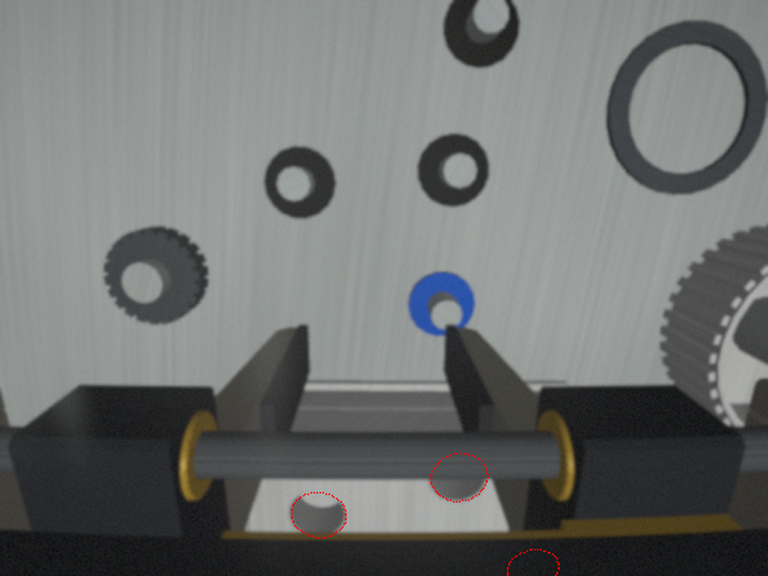

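```bash
cat > ws.py <<'E'
from h import *
from meas import stoppers
def knobs(s,rows=220):
    """rim ring: dark blobs above the gripper; knob: bright blob within, at z 51"""
    f=s['frame']; g=cv2.cvtColor(f,cv2.COLOR_RGB2GRAY); hsv=cv2.cvtColor(f,cv2.COLOR_RGB2HSV)
    m=(g<75).astype(np.uint8); m[rows:]=0
    cs,_=cv2.findContours(m,cv2.RETR_EXTERNAL,cv2.CHAIN_APPROX_NONE); out=[]
    for c in cs:
        if cv2.contourArea(c)<300: continue
        h=cv2.convexHull(c); P=onz(s,h.reshape(-1,2),27)[:,:2].astype(np.float32)
        (x,y),r=cv2.minEnclosingCircle(P); (rx,ry),(a,b),_=cv2.minAreaRect(P)
        print('rim',round(x,1),round(y,1),'r',round(r,1),'rect',round(rx,1),round(ry,1),round(a,1),round(b,1),'px',h.reshape(-1,2).mean(0).round())
        hm=np.zeros_like(m);cv2.drawContours(hm,[h],-1,1,-1)
        k=((g>125)&(hm>0)).astype(np.uint8)
        ks,_=cv2.findContours(k,cv2.RETR_EXTERNAL,cv2.CHAIN_APPROX_NONE)
        if ks:
            kc=max(ks,key=cv2.contourArea);Q=onz(s,kc.reshape(-1,2),51)[:,:2].astype(np.float32)
            (x,y),r=cv2.minEnclosingCircle(Q);print('  knob',round(x,1),round(y,1),'r',round(r,1),'mean',cv2.minAreaRect(Q)[0])
if __name__=='__main__': knobs(snap('wrist'))
E
python3 ws.py
```

```text
rim 804.8 205.0 r 18.5 rect 804.2 207.1 25.4 31.8 px [502. 205.]
rim 345.4 189.9 r 38.5 rect 345.7 189.4 76.4 68.6 px [104. 177.]
  knob 347.0 190.7 r 14.0 mean (346.987548828125, 190.63458251953125)
rim 446.3 268.5 r 23.7 rect 446.6 268.7 46.9 45.5 px [199. 113.]
  knob 446.2 268.6 r 10.4 mean (446.2436218261719, 268.5914611816406)
rim 551.1 289.3 r 23.7 rect 551.3 289.2 46.6 46.8 px [302. 105.]
  knob 551.1 289.4 r 10.4 mean (551.1867065429688, 289.0484924316406)
rim 707.1 349.8 r 58.0 rect 706.7 350.0 114.4 112.5 px [454.  67.]
  knob 690.3 344.1 r 38.8 mean (690.5748291015625, 344.18890380859375)
rim 555.7 381.4 r 24.1 rect 556.6 373.9 47.6 31.7 px [318.  20.]
  knob 556.2 380.5 r 9.9 mean (556.6508178710938, 377.3595886230469)
```

Call:
drive_tool --steps "0.6 -0.0604 0.0581 -0.06 0;0.6 -0.0604 0.0581 -0.06 0;0.6 -0.0604 0.0581 -0.06 0;0.6 -0.0604 0.0581 -0.11 0;0.6 -0.0604 0.0581 -0.13 0;0.6 -0.0604 0.0581 -0.1446 0;0.6 -0.0604 0.0581 -0.1446 0;0.6 -0.0604 0.0581 -0.1446 0"

```text
clock: 4.15
position: [447.5, 268.3, 47.7]
eef_rot: [-1.569, -0.088, 0.086]
force: [-0.1, 0.2, 0.5]
finger_gap: 55.1
```

```bash
python3 wv.py w3
```

```text
[439.3 338.5 201. ]
[447.7 268.6  48.1] 6.37
```

View pics/w3.png

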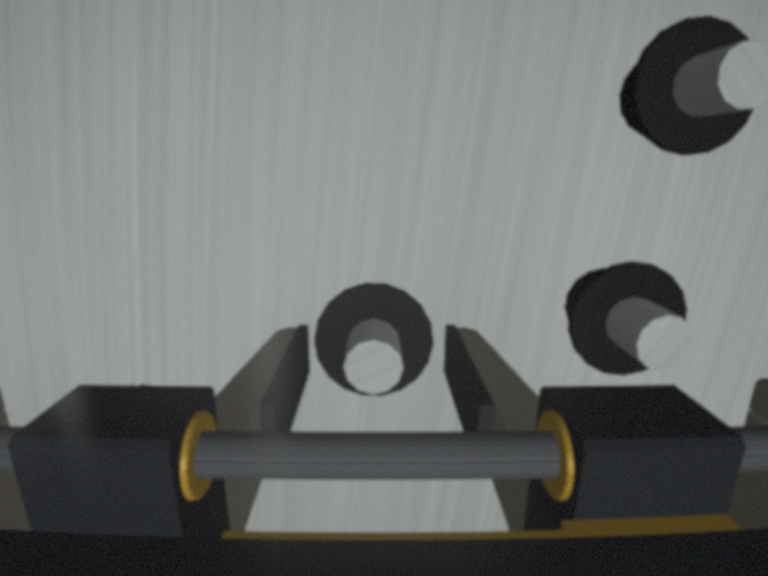

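Call:
drive_tool --steps "0 0 0 0 0;0 0 0 0 0;0 0 0 0 0;0 0 0 0 0;0 0 0 0 0;0 0 0 0 0"

```text
clock: 4.8
position: [446.6, 268.7, 47.2]
eef_rot: [-1.569, -0.088, 0.088]
force: [0.1, -0.3, 1.9]
finger_gap: 21.1
```

```bash
python3 - <<'E'
from h import *
s=snap('wrist');p=ctrl.sense()['position'];print(p,proj(s,[[446.5,268.6,51],[p[0],p[1],p[2]]])*1.5)
E
python3 wv.py w4
```

```text
[446.55782532 268.73052259  47.20377338] [[376.69475297 368.44218886]
 [376.87327257 363.68860972]]
[438.4 339.  200.5]
[446.6 268.7  47.2] 6.44
```

View pics/w4.png

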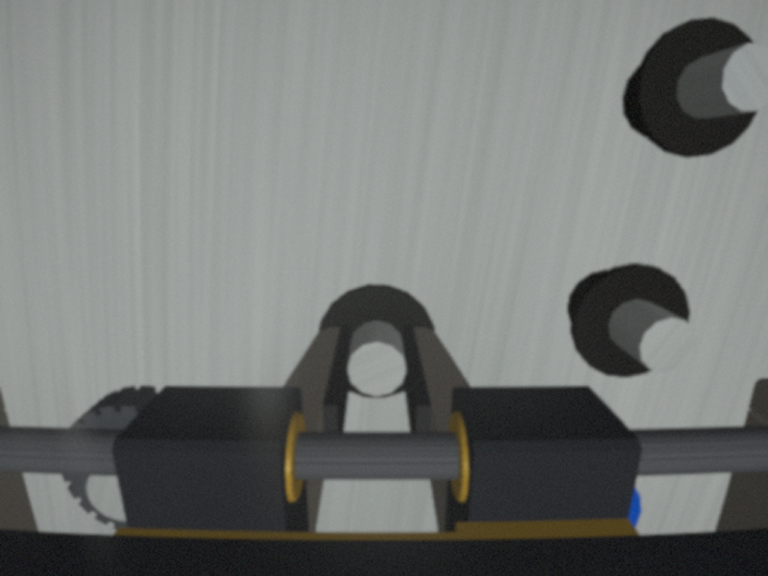

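Call:
drive_tool --steps "0 0 0 0.05 0;0 0 0 0.1 0;0 0.02 -0.03 0.11 0;0 0.05 -0.07 0.11 0;0 0.08 -0.113 0.11 0;0 0.11 -0.155 0.11 0;0 0.136 -0.192 0.11 0;0 0.136 -0.192 0.11 0"

```text
clock: 5.7
position: [585.9, 68.0, 156.0]
eef_rot: [-1.573, -0.08, 0.078]
force: [-1.0, -0.7, -1.7]
finger_gap: 21.1
```

```bash
python3 wv.py w5
```

```text
[578.4 138.9 309. ]
[583.7  72.2 156. ] 6.01
```

View pics/w5.png

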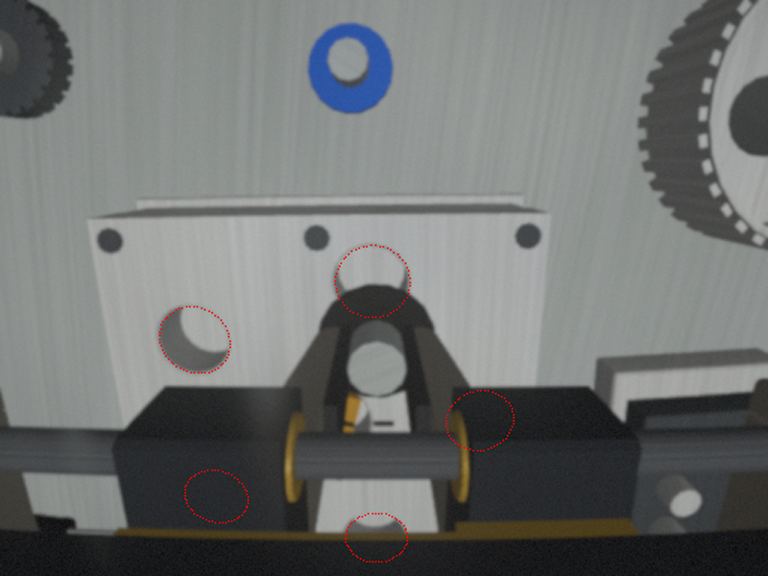

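Call:
drive_tool --steps "0 0 0 -0.02 0;0 0 0 -0.03 0;0 0 0 -0.035 0;0 0 0 -0.035 0;0 0 0 -0.04 0;0 0 0 -0.045 0;0 0 0 -0.05 0;0 0 0 -0.05 0"

```text
clock: 6.55
position: [582.0, 76.5, 106.3]
eef_rot: [-1.569, -0.087, 0.089]
force: [0.1, -0.1, -0.7]
finger_gap: 21.2
```

Call:
drive_tool --steps "0 0 0 -0.004 0;0 0 0 -0.008 0;0 0 0 -0.01 0;0 0 0 -0.012 0;0 0 0 -0.0135 0;0 0 0 -0.0135 0;0 0 0 -0.0135 0"

```text
clock: 7.25
position: [582.4, 76.6, 95.1]
eef_rot: [-1.57, -0.088, 0.088]
force: [-5.0, -1.1, 12.1]
finger_gap: 21.1
```

Call:
drive_tool --steps "0 0 0 -0.002 0;0 0 0 -0.002 0;0 0 0 -0.002 0"

```text
clock: 7.55
position: [582.4, 76.6, 95.0]
eef_rot: [-1.571, -0.088, 0.088]
force: [-10.6, -2.6, 25.2]
finger_gap: 21.4
```

```bash
python3 wv.py w6
```

```text
[574.2 147.3 248.1]
[582.4  76.6  94.9] 6.43
```

View pics/w6.png

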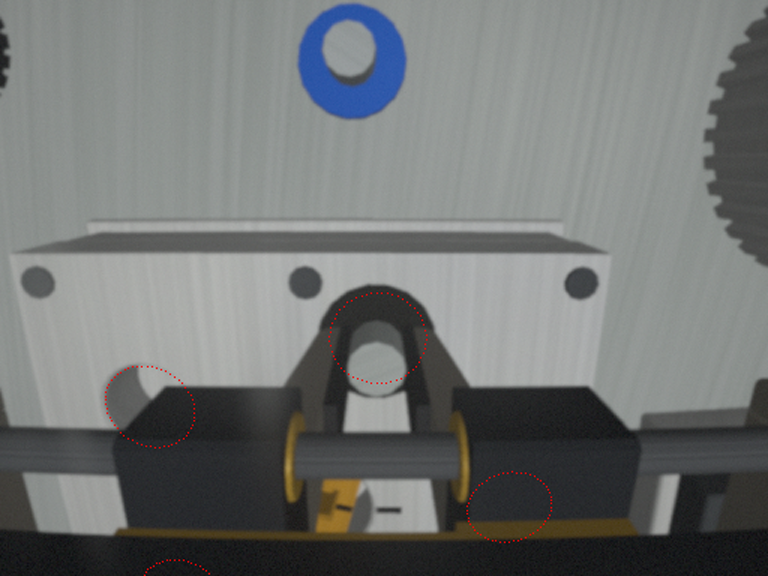

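Call:
drive_tool --steps "0 0 0 0.0035 0;0.5 0 0 0.0035 0;0.5 0 0 0.0035 0;0.5 0 0 0.0035 0;0.5 0 0 0.04 0;0.5 0 0 0.08 0;0.5 0 0 0.1 0;0.5 0 0 0.1 0"

```text
clock: 8.4
position: [584.4, 77.2, 194.4]
eef_rot: [-1.569, -0.093, 0.084]
force: [0.6, 0.5, -0.7]
finger_gap: 45.9
```

```bash
python3 wv.py w7
```

```text
[575.4 147.4 347.7]
[583.2  76.7 192.3] 6.42
```

View pics/w7.png

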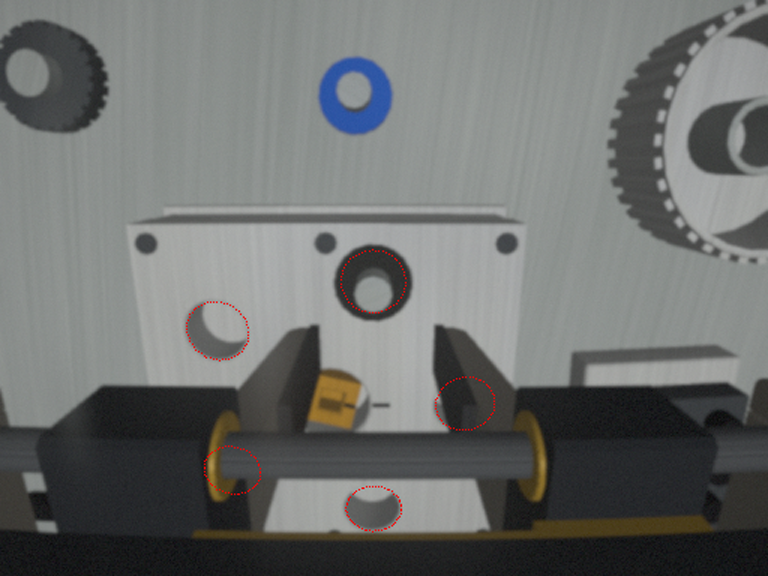

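Call:
drive_tool --steps "0.6 -0.03 0.135 0 0;0.6 -0.03 0.135 0 0;0.6 -0.03 0.135 0 0;0.6 -0.03 0.135 0 0;0.6 -0.03 0.135 0 0"

```text
clock: 8.95
position: [551.3, 212.1, 189.6]
eef_rot: [-1.57, -0.088, 0.092]
force: [0.3, 0.3, -0.2]
finger_gap: 55.2
```

```bash
python3 ws.py;python3 wv.py w8
```

```text
rim 814.2 207.1 r 23.8 rect 813.8 209.4 43.8 30.0 px [475. 205.]
  knob 805.8 209.7 r 2.2 mean (805.80810546875, 209.7002410888672)
rim 349.2 189.2 r 38.8 rect 353.8 189.4 72.8 65.0 px [ 70. 180.]
  knob 349.5 191.0 r 13.7 mean (350.09136962890625, 190.9685821533203)
rim 551.1 289.3 r 23.9 rect 551.2 289.3 46.9 46.5 px [259. 104.]
  knob 551.3 289.2 r 10.3 mean (551.0624389648438, 289.1446533203125)
rim 709.6 350.5 r 57.3 rect 709.7 350.3 114.2 111.3 px [421.  63.]
  knob 696.2 344.6 r 38.7 mean (696.4605102539062, 344.72332763671875)
rim 555.7 381.5 r 24.1 rect 557.0 373.4 47.0 29.6 px [278.  20.]
  knob 556.1 379.4 r 9.3 mean (556.4520263671875, 376.5424499511719)
[544.2 281.2 343. ]
[552.4 209.9 190. ] 6.34
```

View pics/w8.png

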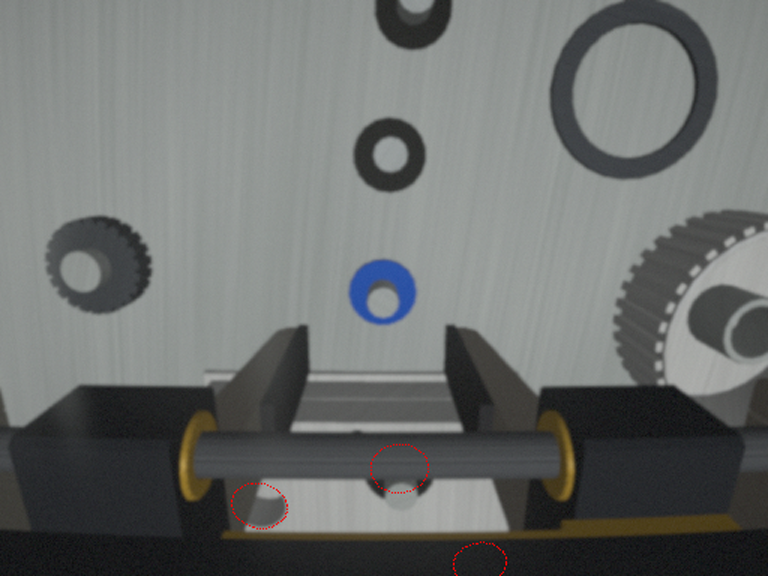

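Call:
drive_tool --steps "0.6 -0.0014 0.0777 -0.03 0;0.6 -0.0014 0.0777 -0.06 0;0.6 -0.0014 0.0777 -0.08 0;0.6 -0.0014 0.0777 -0.11 0;0.6 -0.0014 0.0777 -0.13 0;0.6 -0.0014 0.0777 -0.1445 0;0.6 -0.0014 0.0777 -0.1445 0;0.6 -0.0014 0.0777 -0.1445 0"

```text
clock: 9.85
position: [551.7, 288.8, 47.3]
eef_rot: [-1.569, -0.087, 0.087]
force: [0.1, 0.2, 0.1]
finger_gap: 55.1
```

Call:
drive_tool --steps "0.6 0 0 0 0;0 0 0 0 0;0 0 0 0 0;0 0 0 0 0;0 0 0 0 0;0 0 0 0 0;0 0 0 0 0"

```text
clock: 10.55
position: [551.2, 289.4, 47.2]
eef_rot: [-1.569, -0.088, 0.088]
force: [-1.1, -0.6, 1.0]
finger_gap: 21.2
```

```bash
python3 wv.py w9
```

```text
[543.  359.7 200.5]
[551.2 289.4  47.1] 6.43
```

View pics/w9.png

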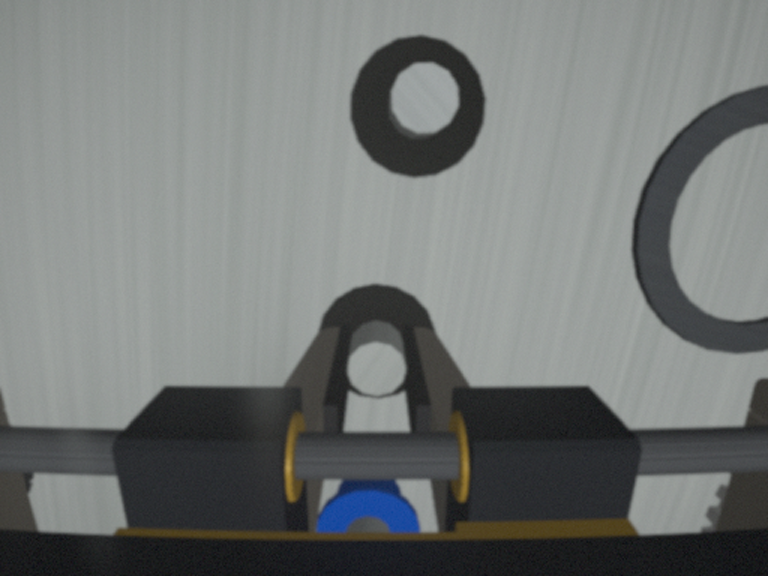

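Call:
drive_tool --steps "0 0 0 0.05 0;0 0 0 0.1 0;0 -0.01 -0.04 0.11 0;0 -0.022 -0.085 0.11 0;0 -0.034 -0.13 0.11 0;0 -0.045 -0.175 0.11 0;0 -0.057 -0.22 0.11 0;0 -0.067 -0.2573 0.11 0"

```text
clock: 11.4
position: [482.9, 29.4, 156.8]
eef_rot: [-1.57, -0.086, 0.088]
force: [0.1, -0.6, -1.9]
finger_gap: 21.4
```

Call:
drive_tool --steps "0 0 0 0 0;0 0 0 -0.015 0;0 0 0 -0.03 0;0 0 0 -0.035 0;0 0 0 -0.04 0;0 0 0 -0.045 0;0 0 0 -0.05 0;0 0 0 -0.05 0"

```text
clock: 12.2
position: [483.8, 32.2, 106.6]
eef_rot: [-1.569, -0.088, 0.089]
force: [-0.2, 0.1, -1.5]
finger_gap: 21.1
```

Call:
drive_tool --steps "0 0 0 -0.004 0;0 0 0 -0.008 0;0 0 0 -0.01 0;0 0 0 -0.012 0;0 0 0 -0.0155 0;0 0 0 -0.0155 0;0 0 0 -0.0155 0"

```text
clock: 12.9
position: [484.2, 32.0, 93.9]
eef_rot: [-1.571, -0.088, 0.088]
force: [-9.1, -0.9, 25.2]
finger_gap: 21.0
```

Call:
drive_tool --steps "0 0 0 0.0035 0;0.5 0 0 0.0035 0;0.5 0 0 0.0035 0;0.5 0 0 0.0035 0;0.5 0 0 0.04 0;0.5 0 0 0.08 0;0.5 0 0 0.1 0;0.5 0 0 0.1 0"

```text
clock: 13.7
position: [486.0, 32.3, 194.1]
eef_rot: [-1.57, -0.092, 0.083]
force: [-0.2, 0.3, 0.1]
finger_gap: 46.2
```

```bash
python3 wv.py w10
```

```text
[477.  102.6 347.3]
[484.8  31.9 192.3] 6.41
```

View pics/w10.png

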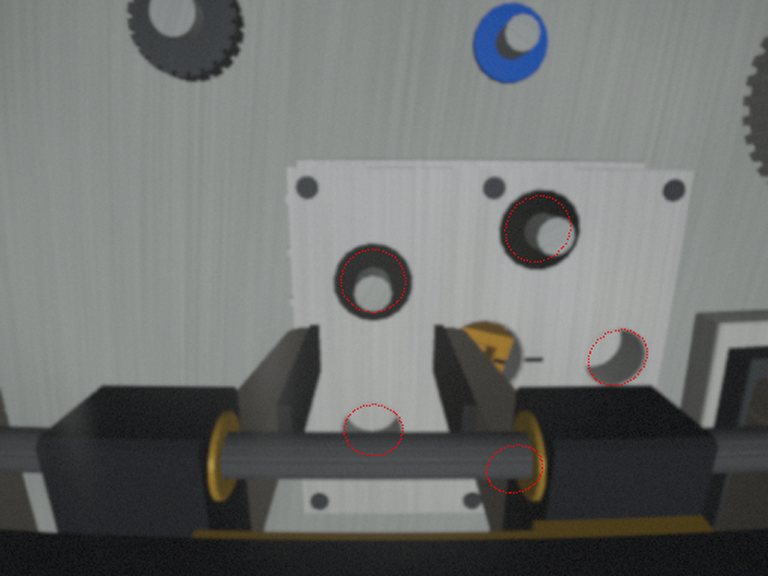

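Call:
drive_tool --steps "0.6 0.072 0.27 0 0;0.6 0.072 0.27 0 0;0.6 0.072 0.27 0 0;0.6 0.072 0.27 0 0;0.6 0.072 0.27 0 0;0.6 0.072 0.27 0 0;0.6 0.072 0.27 0 0"

```text
clock: 14.45
position: [554.2, 307.2, 189.1]
eef_rot: [-1.566, -0.09, 0.096]
force: [0.3, 0.7, 0.2]
finger_gap: 55.2
```

```bash
python3 ws.py;python3 wv.py w11
```

```text
rim 709.7 356.9 r 56.8 rect 710.0 356.9 112.2 111.7 px [399. 154.]
  knob 696.8 358.3 r 38.7 mean (696.595703125, 358.44781494140625)
rim 555.6 382.3 r 23.8 rect 555.7 382.1 46.1 46.6 px [261. 108.]
  knob 555.7 382.5 r 10.2 mean (555.8261108398438, 382.1398010253906)
[546.6 374.3 342.3]
[554.9 301.8 189.2] 6.51
```

View pics/w11.png

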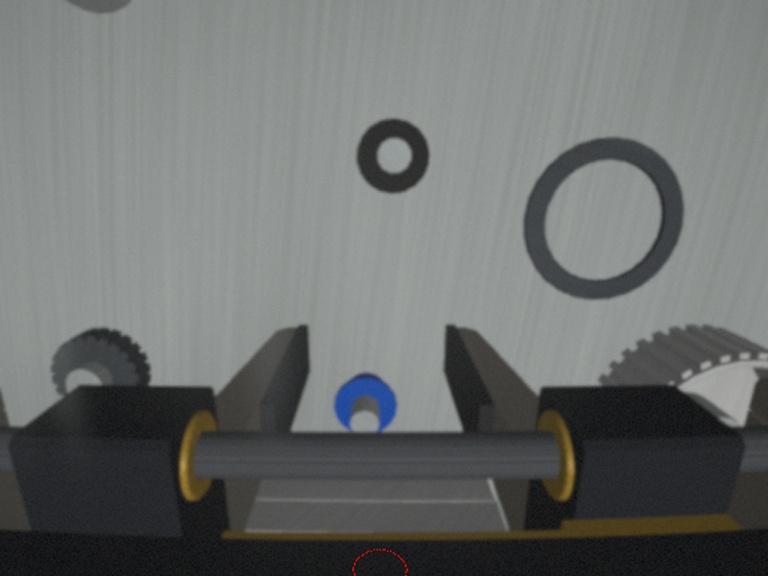

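Call:
drive_tool --steps "0.6 -0.0004 0.0799 -0.03 0;0.6 -0.0004 0.0799 -0.06 0;0.6 -0.0004 0.0799 -0.08 0;0.6 -0.0004 0.0799 -0.11 0;0.6 -0.0004 0.0799 -0.13 0;0.6 -0.0004 0.0799 -0.1445 0;0.6 -0.0004 0.0799 -0.1445 0;0.6 -0.0004 0.0799 -0.1445 0"

```text
clock: 15.35
position: [556.2, 381.2, 47.4]
eef_rot: [-1.569, -0.088, 0.087]
force: [-0.2, 0.1, 0.0]
finger_gap: 54.9
```

Call:
drive_tool --steps "0.6 0 0 0 0;0 0 0 0 0;0 0 0 0 0;0 0 0 0 0;0 0 0 0 0;0 0 0 0 0;0 0 0 0 0"

```text
clock: 16.05
position: [555.8, 382.0, 47.1]
eef_rot: [-1.569, -0.088, 0.088]
force: [-0.3, 0.3, 1.8]
finger_gap: 21.1
```

```bash
python3 wv.py w12
```

```text
[547.6 452.3 200.5]
[555.8 382.   47.1] 6.43
```

View pics/w12.png

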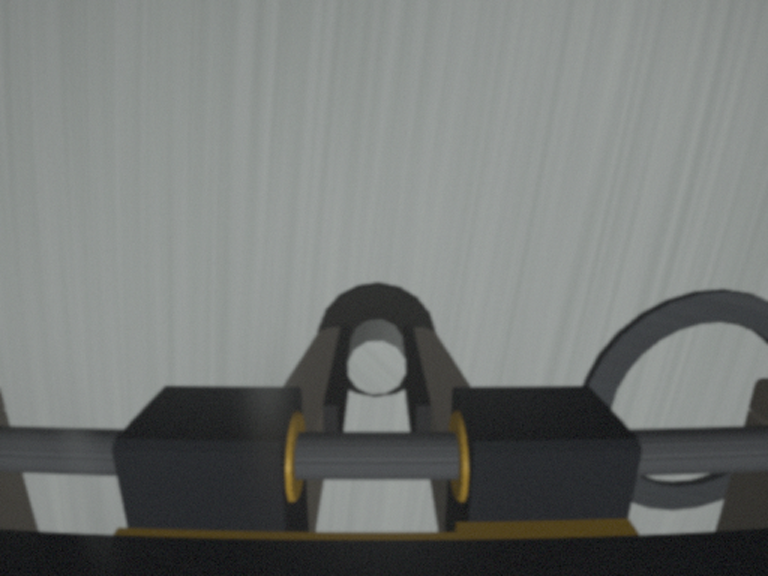

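Call:
drive_tool --steps "0 0 0 0.05 0;0 0 0 0.1 0;0 0.01 -0.04 0.13 0;0 0.022 -0.085 0.13 0;0 0.034 -0.13 0.13 0;0 0.045 -0.175 0.13 0;0 0.057 -0.22 0.13 0;0 0.068 -0.265 0.13 0"

```text
clock: 16.9
position: [623.7, 114.9, 176.8]
eef_rot: [-1.569, -0.088, 0.088]
force: [0.7, 0.6, -0.4]
finger_gap: 21.2
```

Call:
drive_tool --steps "0 0.0115 -0.045 0 0;0 0.023 -0.09 0 0;0 0.0318 -0.1202 0 0;0 0.0318 -0.1202 -0.02 0;0 0.0318 -0.1202 -0.02 0"

```text
clock: 17.4
position: [653.7, -5.1, 154.2]
eef_rot: [-1.569, -0.082, 0.09]
force: [-0.2, 0.2, -1.6]
finger_gap: 21.1
```

Call:
drive_tool --steps "0 0 0 0 0;0 0 0 -0.015 0;0 0 0 -0.03 0;0 0 0 -0.035 0;0 0 0 -0.04 0;0 0 0 -0.045 0;0 0 0 -0.05 0;0 0 0 -0.05 0"

```text
clock: 18.2
position: [655.2, -3.4, 106.3]
eef_rot: [-1.569, -0.087, 0.089]
force: [-0.9, 0.5, -1.0]
finger_gap: 21.2
```

Call:
drive_tool --steps "0 0 0 -0.004 0;0 0 0 -0.008 0;0 0 0 -0.01 0;0 0 0 -0.012 0;0 0 0 -0.0155 0;0 0 0 -0.0155 0;0 0 0 -0.0155 0"

```text
clock: 18.9
position: [655.5, -3.3, 95.0]
eef_rot: [-1.571, -0.088, 0.088]
force: [-9.8, -2.1, 19.7]
finger_gap: 21.0
```

Call:
drive_tool --steps "0 0 0 0.0035 0;0.5 0 0 0.0035 0;0.5 0 0 0.0035 0;0.5 0 0 0.0035 0;0.5 0 0 0.04 0;0.5 0 0 0.08 0;0.5 0 0 0.1 0;0.5 0 0 0.1 0"

```text
clock: 19.7
position: [657.5, -2.8, 194.9]
eef_rot: [-1.569, -0.093, 0.083]
force: [-0.4, -0.2, 0.2]
finger_gap: 46.1
```

Call:
drive_tool --steps "0.5 -0.1 -0.11 0.02 0;0.5 -0.1 -0.11 0.02 0;0.5 -0.1 -0.11 0.02 0;0.5 -0.1 -0.11 0.02 0;0.5 -0.1 -0.11 0.02 0"

```text
clock: 20.2
position: [554.7, -114.6, 210.6]
eef_rot: [-1.569, -0.085, 0.087]
force: [-0.1, -0.4, 0.0]
finger_gap: 46.1
```

```bash
python3 wv.py w13; python3 - <<'E'
from h import *
s=snap('scene');g=s['frame'][:,:,::-1]
a=cv2.resize(g[120:260,180:380],None,fx=4,fy=4,interpolation=cv2.INTER_CUBIC);cv2.imwrite('pics/s13.png',a)
E
```

```text
[546.9 -44.2 364. ]
[ 555.4 -112.9  210.7] 6.42
```

View pics/w13.png

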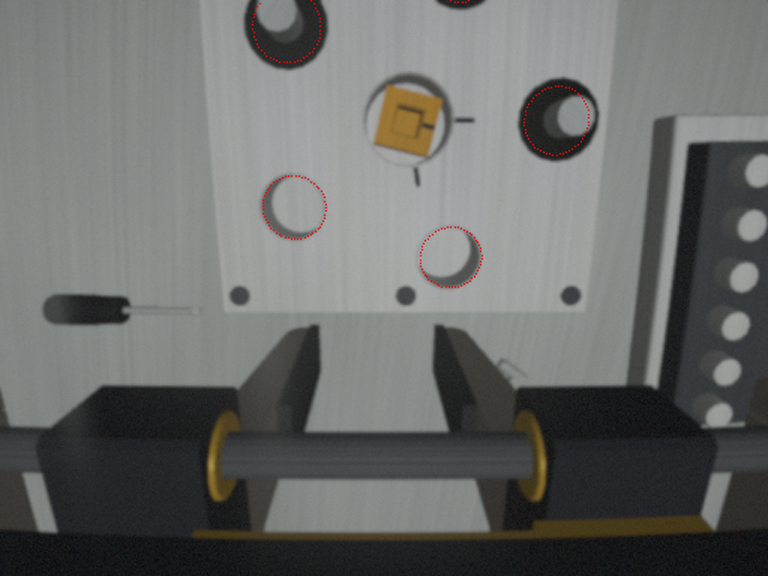

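View pics/s13.png

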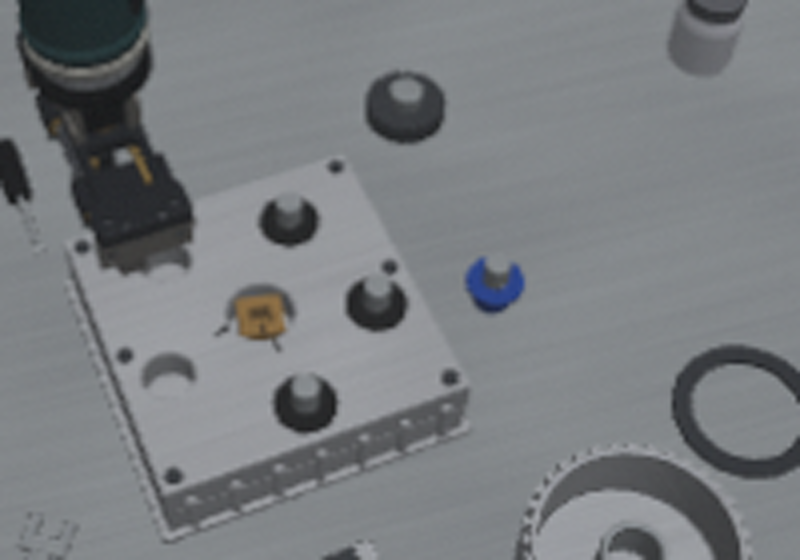

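```bash
cat > valve.py <<'E'
from h import *
s=snap('wrist')
f=cv2.resize(s['frame'],None,fx=4,fy=4,interpolation=cv2.INTER_CUBIC);hsv=cv2.cvtColor(f,cv2.COLOR_RGB2HSV)
m=((hsv[...,1]>100)&(hsv[...,0]>8)&(hsv[...,0]<28)&(hsv[...,2]>90)).astype(np.uint8); m[4*225:]=0
cs,_=cv2.findContours(m,cv2.RETR_EXTERNAL,cv2.CHAIN_APPROX_NONE)
c=max(cs,key=cv2.contourArea); uv=(c.reshape(-1,2)+.5)/4-.5
P=onz(s,uv,65)[:,:2].astype(np.float32); r=cv2.minAreaRect(P); print('block',r)
print(cv2.boxPoints(r).round(1).tolist())
# dark within block
g=cv2.cvtColor(f,cv2.COLOR_RGB2GRAY);hm=np.zeros_like(m);cv2.drawContours(hm,[cv2.convexHull(c)],-1,1,-1)
k=((g<70)&(hm>0)).astype(np.uint8);ks,_=cv2.findContours(k,cv2.RETR_EXTERNAL,cv2.CHAIN_APPROX_NONE)
for q in ks:
    if cv2.contourArea(q)>30:
        Q=onz(s,(q.reshape(-1,2)+.5)/4-.5,65)[:,:2].astype(np.float32);print('dark',cv2.minAreaRect(Q))
x,y,w,h=cv2.boundingRect(c);cv2.imwrite('pics/valve.png',cv2.resize(f[y-60:y+h+90,x-50:x+w+150,::-1],None,fx=1.5,fy=1.5))
E
python3 valve.py
```

```text
block ((563.1314086914062, -13.704591751098633), (36.43609619140625, 36.567989349365234), 82.61975860595703)
[[542.7000122070312, -29.399999618530273], [578.9000244140625, -34.099998474121094], [583.5999755859375, 2.0], [547.2999877929688, 6.699999809265137]]
dark ((576.1361083984375, -15.557158470153809), (1.3896467685699463, 5.905548095703125), 86.52134704589844)
```

View pics/valve.png

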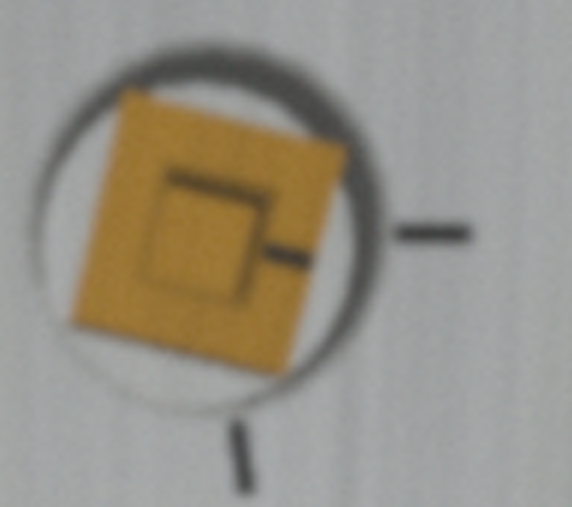

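```bash
python3 - <<'E'
from h import *
s=snap('top');print(onz(s,[[394,236],[389.5,235.5]],60))
s=snap('scene');print(onz(s,[[152.5+4,170+23-0]],60), onz(s,[[110+460/3-390/3,140+145/3]],76))
E
```

```text
[[ 421.99528442 -361.59301373   60.        ]
 [ 423.14368454 -349.05154721   60.        ]]
[[ 461.70249193 -284.12833684   60.        ]] [[ 434.70467333 -353.102418     76.        ]]
```

Call:
drive_tool --steps "0.6 -0.085 -0.298 -0.01 33.6;0.6 -0.085 -0.298 -0.01 33.6;0.6 -0.085 -0.298 -0.01 33.6;0.6 -0.085 -0.298 -0.01 33.6;0.6 -0.085 -0.298 -0.01 33.6;0.6 -0.085 -0.298 -0.01 33.6;0.6 -0.085 -0.298 -0.01 33.6;0.6 -0.085 -0.298 -0.01 33.6"

```text
clock: 21.25
position: [469.7, -413.2, 200.4]
eef_rot: [-1.501, -0.543, 0.544]
force: [0.3, 0.9, -0.7]
finger_gap: 54.8
```

```bash
python3 wv.py w14
```

```text
[ 423.8 -359.2  353.8]
[ 471.1 -410.4  200.9] 40.03
```

View pics/w14.png

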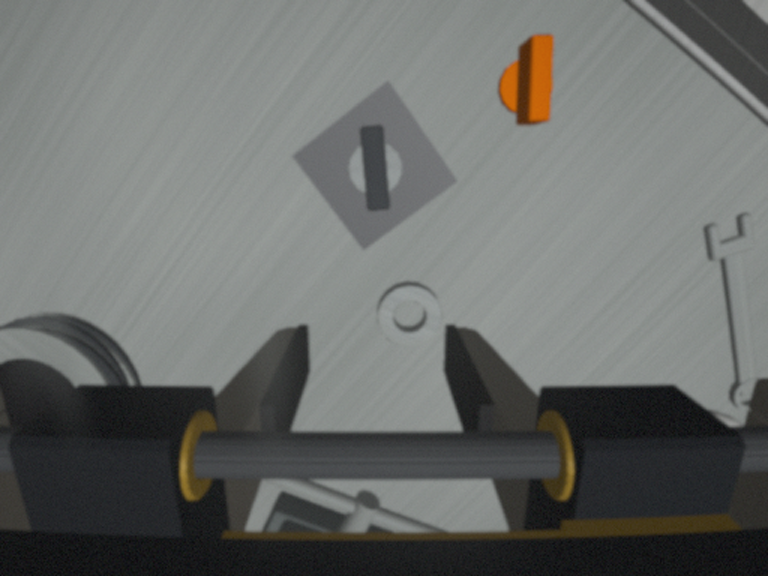

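```bash
cat > key.py <<'E'
from h import *
s=snap('wrist'); st=ctrl.sense();print(st['position'])
f=cv2.resize(s['frame'],None,fx=4,fy=4,interpolation=cv2.INTER_CUBIC);g=cv2.cvtColor(f,cv2.COLOR_RGB2GRAY)
print(s['frame'][112,240:260].mean(1).round(), s['frame'][100,200:215].mean(1).round(),s['frame'][130,225].mean())
print(s['frame'][112,190:300:5].mean(1).round())
def rect(m,z,lab):
    cs,_=cv2.findContours(m,cv2.RETR_EXTERNAL,cv2.CHAIN_APPROX_NONE)
    for c in cs:
        if cv2.contourArea(c)/16<200: continue
        P=onz(s,(c.reshape(-1,2)+.5)/4-.5,z)[:,:2].astype(np.float32);r=cv2.minAreaRect(P);b=cv2.boxPoints(r)
        print(lab,np.round(r[0],1),np.round(r[1],1),round(r[2],1),c.reshape(-1,2).mean(0)/4)
m=(g<70).astype(np.uint8);m[:,:4*180]=0;m[:,4*330:]=0;m[4*170:]=0
rect(m,76,'bar')
m=((g<118)).astype(np.uint8);m[:,:4*180]=0;m[:,4*330:]=0;m[4*175:]=0
rect(m,42,'stand')
E
python3 key.py
```

```text
[ 471.92426554 -408.81389455  201.24372218]
[ 76.  67.  68.  69.  68.  70.  70.  70.  71.  70.  70.  69.  72.  78.
 101. 125. 141. 145. 143. 144.] [110. 109. 107. 109. 110. 107. 108. 109. 109. 109. 111. 111. 109. 108.
 109.] 110.66666666666667
[146. 142. 109. 108. 109. 109. 110. 109. 137. 147.  76.  70.  70. 125.
 146. 124. 115. 115. 116. 116. 117. 131.]
bar [ 423.5 -360.4] [11.9 47.4] 44.2 [247.48055242 118.45349493]
stand [ 423.6 -360.5] [78.5 78.8] 76.2 [249.20807175 111.29058296]
```

Call:
drive_tool --steps "0.6 0 0 -0.02 0;0.6 0 0 -0.02 0;0.6 0 0 -0.02 0;0.6 0 0 -0.02 0;0.6 0 0 -0.02 0;0.6 0 0 -0.02 0"

```text
clock: 21.95
position: [470.8, -411.2, 182.1]
eef_rot: [-1.502, -0.547, 0.547]
force: [-0.0, -0.1, 0.4]
finger_gap: 54.9
```

```bash
sed -i 's/g<70/g<95/' key.py; python3 key.py
```

```text
[ 470.69813614 -411.30920546  181.97529388]
[ 82.  70.  70.  68.  67.  70.  70.  67.  70.  68.  71.  68.  68.  69.
  70.  95. 125. 139. 147. 145.] [107. 109. 109. 110. 108. 110. 108. 111. 106. 109. 109. 109. 109. 110.
 109.] 110.0
[145. 129. 104. 110. 109. 111. 109. 109. 140. 146.  82.  70.  71.  95.
 144. 145. 114. 114. 115. 115. 116. 115.]
bar [ 423.6 -360.3] [14.9 50.4] 44.8 [247.5858714 112.4678511]
stand [ 423.5 -360.4] [78.5 78.9] 76.2 [251.17880658 110.00102881]
```

Call:
drive_tool --steps "0.6 -0.0469 0.051 -0.03 4.8;0.6 -0.0469 0.051 -0.05 4.8;0.6 -0.0469 0.051 -0.06 4.8;0.6 -0.0469 0.051 -0.06 4.8;0.6 -0.0469 0.051 -0.09 4.8;0.6 -0.0469 0.051 -0.105 4.8;0.6 -0.0469 0.051 -0.1145 4.8;0.6 -0.0469 0.051 -0.1145 4.8"

```text
clock: 22.8
position: [423.7, -360.2, 66.2]
eef_rot: [-1.482, -0.611, 0.612]
force: [1.1, 0.4, 0.0]
finger_gap: 55.5
```

Call:
drive_tool --steps "0.6 0 0 0 0;0 0 0 0 0;0 0 0 0 0;0 0 0 0 0;0 0 0 0 0;0 0 0 0 0;0 0 0 0 0;0 0 0 0 0"

```text
clock: 23.6
position: [423.6, -360.3, 67.1]
eef_rot: [-1.483, -0.612, 0.612]
force: [-0.7, -0.8, 1.7]
finger_gap: 13.6
```

```bash
python3 wv.py w15
```

```text
[ 373.  -310.4  220.4]
[ 423.6 -360.3   67.1] 44.83
```

View pics/w15.png

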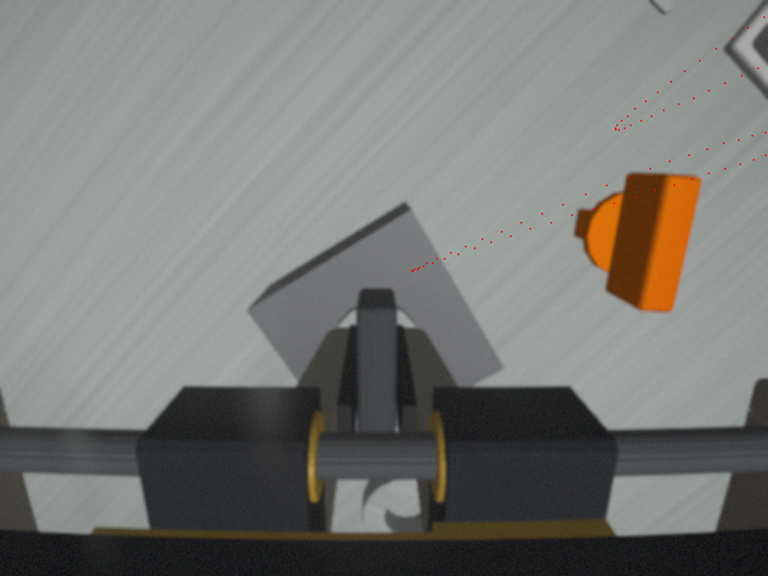

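```bash
python3 - <<'E'
from h import *
s=snap('wrist');a=np.radians(134.83);d=np.array([np.cos(a),np.sin(a),0]);c=np.array([423.6,-360.3,76.])
for k in(23,25,27): print(k,proj(s,[c+k*d])*1.5)
f=s['frame'][185:260,200:300,::-1];cv2.imwrite('pics/kz.png',cv2.resize(f,None,fx=7,fy=7,interpolation=cv2.INTER_CUBIC))
g=cv2.cvtColor(s['frame'],cv2.COLOR_RGB2GRAY);print(g[185:225,251])
E
```

```text
23 [[378.04898183 312.98827295]]
25 [[378.04937033 307.34731779]]
27 [[378.04972928 301.66709388]]
[116 117 119 118 117 118 103  79  56  46  46  45  43  47  43  45  45  44
  43  47  53  61  64  69  70  74  73  74  72  72  71  71  72  71  73  74
  71  72  71  72]
```

View pics/kz.png

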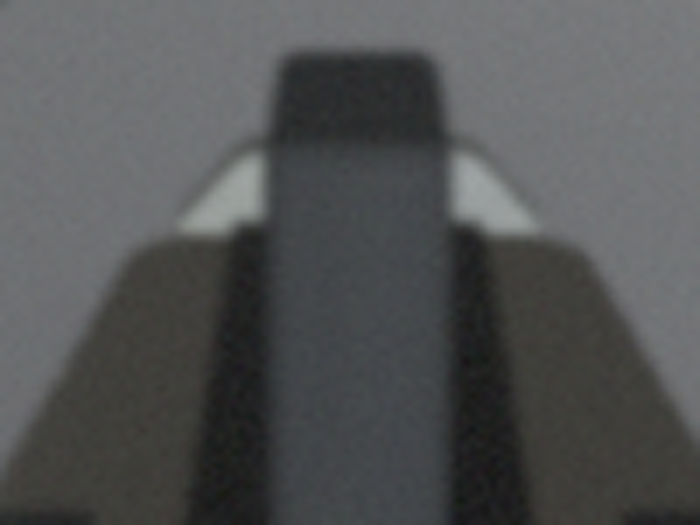

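Call:
drive_tool --steps "0 0 0 0.03 0;0 0 0 0.06 0;0 0 0 0.09 0;0 0.015 0.037 0.1 6;0 0.032 0.08 0.1 12;0 0.05 0.124 0.1 18;0 0.067 0.167 0.1 24;0 0.085 0.21 0.1 30"

```text
clock: 24.5
position: [508.5, -148.8, 166.8]
eef_rot: [-1.321, -1.014, 1.015]
force: [0.6, -0.5, -2.2]
finger_gap: 13.4
```

Call:
drive_tool --steps "0 0.015 0.04 0 4;0 0.03 0.08 0 7.8;0 0.045 0.12 0 7.8;0 0.055 0.1367 0 7.8;0 0.055 0.1367 0 7.8;0 0.055 0.1367 0 7.8;0 0.055 0.1367 0 7.8"

```text
clock: 25.2
position: [562.9, -15.3, 166.5]
eef_rot: [-1.268, -1.111, 1.114]
force: [0.7, -0.4, -1.8]
finger_gap: 14.0
```

```bash
python3 wv.py w16
```

```text
[491.9  -6.7 319.9]
[563.  -15.4 166.6] 82.49
```

View pics/w16.png

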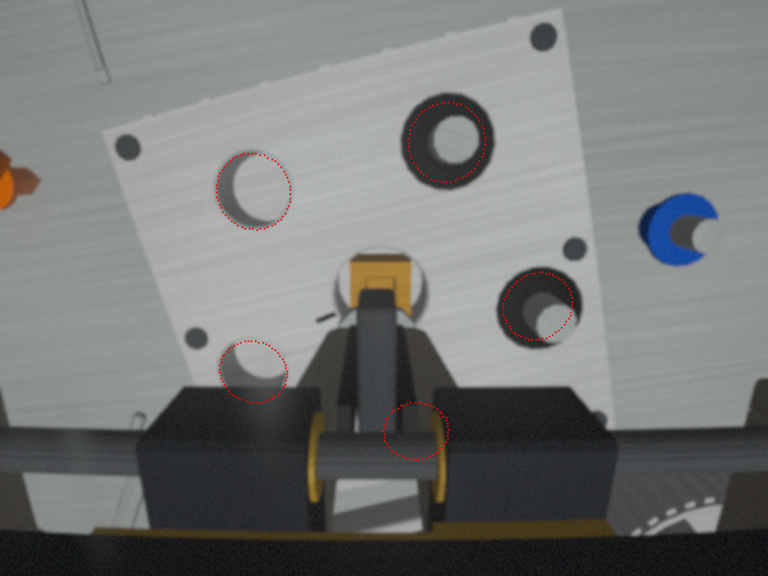

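Call:
drive_tool --steps "0 0 0 -0.02 0;0 0 0 -0.025 0;0 0 0 -0.025 0;0 0 0 -0.025 0;0 0 0 -0.025 0;0 0 0 -0.025 0"

```text
clock: 25.85
position: [563.9, -13.6, 142.6]
eef_rot: [-1.268, -1.115, 1.113]
force: [0.2, -0.5, -2.1]
finger_gap: 14.0
```

```bash
python3 wv.py w17; cat > blk.py <<'E'
from h import *
s=snap('wrist');st=ctrl.sense();p=st['position'];R=cv2.Rodrigues(st['eef_rot'])[0];print(p,np.degrees(np.arctan2(R[1,0],R[0,0])))
f=cv2.resize(s['frame'],None,fx=4,fy=4,interpolation=cv2.INTER_CUBIC);hsv=cv2.cvtColor(f,cv2.COLOR_RGB2HSV)
m=((hsv[...,1]>100)&(hsv[...,0]>8)&(hsv[...,0]<28)&(hsv[...,2]>60)).astype(np.uint8); m[4*225:]=0;m[:,:4*200]=0;m[:,4*310:]=0
cs,_=cv2.findContours(m,cv2.RETR_EXTERNAL,cv2.CHAIN_APPROX_NONE);c=max(cs,key=cv2.contourArea)
P=onz(s,(c.reshape(-1,2)+.5)/4-.5,65)-p; L=P@R  # tool coords x, y, z
L=P@R; x=L[:,0];z=L[:,2];print('x range',x.min(),x.max(),'z max',z.max())
for lo in np.arange(z.max()-14,z.max()-1,2):
    k=(z>lo)&(z<lo+2); print(round(lo,1),x[k].min().round(1),x[k].max().round(1),((x[k].min()+x[k].max())/2).round(2))
k=(abs(x)<13)&(z>z.max()-3);q=np.polyfit(x[k],z[k],1);print('far edge slope',np.degrees(np.arctan(q[0])),'z at 0',q[1],'-> centre',q[1]-18)
cv2.imwrite('pics/kb.png',cv2.resize(s['frame'][150:270,190:320,::-1],None,fx=5,fy=5,interpolation=cv2.INTER_CUBIC))
E
python3 blk.py
```

```text
[492.6  -5.3 295.8]
[563.8 -13.6 142.5] 82.63
[563.78435897 -13.57294859 142.37279354] 82.63204238157972
x range -18.03954336745978 17.07143965307406 z max 22.98011845091316
9.0 -17.8 16.9 -0.47
11.0 -17.8 16.9 -0.47
13.0 -17.9 16.8 -0.56
15.0 -17.9 16.8 -0.56
17.0 -17.9 16.9 -0.46
19.0 -17.2 16.3 -0.46
21.0 -14.2 13.7 -0.26
far edge slope 0.2947444445020524 z at 0 22.537361808215607 -> centre 4.537361808215607
```

View pics/kb.png

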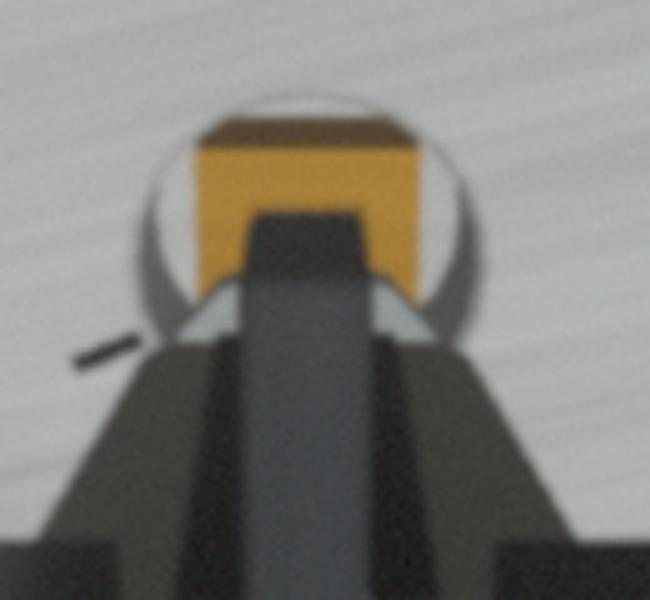

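```bash
sed -i 's/hsv\[...,2\]>60/hsv[...,2]>125/' blk.py; python3 blk.py; python3 - <<'E'
import cv2
f=cv2.imread('pics/w17_raw.png');h=cv2.cvtColor(f,cv2.COLOR_BGR2HSV);print(h[170:186,240,2])
E
```

```text
[563.73217931 -13.55394908 142.27854242] 82.63118851784482
x range -18.055442097965116 17.049690800017867 z max 19.004407268040506
5.0 -17.9 17.0 -0.48
7.0 -18.1 16.9 -0.57
9.0 -17.8 16.9 -0.47
11.0 -17.8 16.8 -0.47
13.0 -17.9 16.8 -0.56
15.0 -17.9 16.8 -0.57
17.0 -17.9 16.9 -0.47
far edge slope -0.05891634908558231 z at 0 18.77584056903372 -> centre 0.7758405690337185
[161 160 151 119  91  85  84  85  88 116 151 166 167 167 168 165]
```

Call:
drive_tool --steps "0 -0.0004 0.0001 -0.008 0;0 -0.0004 0.0001 -0.014 0;0 -0.0004 0.0001 -0.018 0;0 -0.0004 0.0001 -0.021 0;0 -0.0004 0.0001 -0.023 0;0 -0.0004 0.0001 -0.025 0;0 -0.0004 0.0001 -0.025 0"

```text
clock: 26.7
position: [563.1, -13.4, 116.8]
eef_rot: [-1.267, -1.114, 1.114]
force: [0.0, 0.2, -1.3]
finger_gap: 13.9
```

Call:
drive_tool --steps "0 0 0 -0.004 0;0 0 0 -0.007 0;0 0 0 -0.01 0;0 0 0 -0.012 0;0 0 0 -0.0135 0;0 0 0 -0.0135 0;0 0 0 -0.0135 0"

```text
clock: 27.4
position: [563.2, -13.5, 104.1]
eef_rot: [-1.268, -1.114, 1.114]
force: [-2.5, -0.0, 5.9]
finger_gap: 13.9
```

Call:
drive_tool --steps "0 0 0 0 -8;0 0 0 0 -16;0 0 0 0 -24;0 0 0 0 -32;0 0 0 0 -40;0 0 0 0 -48;0 0 0 0 -56;0 0 0 0 -62"

```text
clock: 28.2
position: [563.3, -13.4, 104.1]
eef_rot: [-1.553, -0.28, 0.279]
force: [-1.9, -0.6, 3.8]
finger_gap: 14.0
```

```bash
cat > st.py <<'E'
from h import *
ctrl.snapshot('wrist')
st=ctrl.sense();R=cv2.Rodrigues(st['eef_rot'])[0];print(st['clock'],st['position'].round(1),'yaw',np.degrees(np.arctan2(R[1,0],R[0,0])).round(2),'F',st['force'].round(1),'T',st['torque'].round(2),st['finger_gap'],'q',st['q'].round(2))
E
python3 st.py
```

```text
28.25 [563.3 -13.4 104.1] yaw 20.2 F [-2.6 -0.1  4.4] T [-0.06  0.44  0.04] 13.551904528629166 q [ 0.37  0.56 -0.52  1.89  0.38  0.8  -0.  ]
```

Call:
drive_tool --steps "0 0 0 0 -5;0 0 0 0 -10;0 0 0 0 -13;0 0 0 0 -13"

```text
clock: 28.65
position: [563.3, -13.5, 104.1]
eef_rot: [-1.569, -0.106, 0.105]
force: [-1.3, -0.4, 6.0]
finger_gap: 13.4
```

```bash
python3 st.py
```

```text
28.7 [563.3 -13.4 104. ] yaw 7.76 F [-3.2 -0.8  5.2] T [-0.16  0.51  0.08] 13.450036149510556 q [ 0.33  0.54 -0.47  1.89  0.34  0.79 -0.19]
```

Call:
drive_tool --steps "0 0 0 0 -4;0 0 0 0 -6;0 0 0 0 -8;0 0 0 0 -8"

```text
clock: 29.1
position: [563.3, -13.4, 104.1]
eef_rot: [-1.572, 0.002, -0.003]
force: [-2.4, -0.7, 6.1]
finger_gap: 14.3
```

```bash
python3 st.py
```

```text
29.15 [563.3 -13.4 104.1] yaw -0.13 F [-2.1 -0.6  5.9] T [-0.2   0.51  0.55] 13.812173569764525 q [ 0.31  0.54 -0.44  1.89  0.32  0.78 -0.31]
```

Call:
drive_tool --steps "0 0 0 0 -4;0 0 0 0 -4;0 0 0 0 2;0 0 0 0 8;0 0 0 0 8"

```text
clock: 29.65
position: [563.4, -13.5, 104.0]
eef_rot: [-1.568, -0.108, 0.107]
force: [-2.0, -0.6, 6.3]
finger_gap: 13.8
```

```bash
python3 st.py; python3 wv.py w18; python3 -c "
import cv2;f=cv2.imread('pics/w18_raw.png');cv2.imwrite('pics/w18c.png',cv2.resize(f[150:270,190:320],None,fx=5,fy=5,interpolation=cv2.INTER_CUBIC))"
```

```text
29.7 [563.4 -13.5 104. ] yaw 7.77 F [-1.9 -0.   5.1] T [-0.09  0.37  0.04] 13.94583021460018 q [ 0.33  0.54 -0.47  1.89  0.34  0.79 -0.19]
[553.6  56.6 257.4]
[563.5 -13.5 104. ] 7.74
```

View pics/w18c.png

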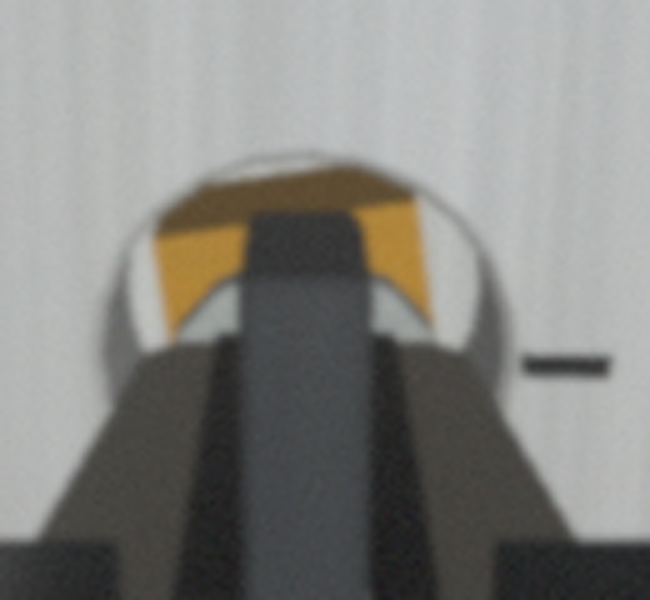

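Call:
drive_tool --steps "0 0 0 0.002 8;0 0 0 0.002 8;0 0 0 0.01 8;0 0 0 0.02 8;0 0 0 0.03 8;0 0 0 0.045 8;0 0 0 0.062 8;0 0 0 0.062 8"

```text
clock: 30.55
position: [565.1, -13.3, 168.7]
eef_rot: [-1.561, -0.218, 0.21]
force: [0.7, 0.2, -0.9]
finger_gap: 13.9
```

```bash
python3 st.py; python3 wv.py w19
```

```text
30.6 [564.2 -13.5 167.3] yaw 15.61 F [-0.  -0.3 -1.9] T [-0.05 -0.06  0.03] 13.842979364372523 q [ 0.39  0.47 -0.55  1.85  0.3   0.91 -0.02]
[544.3  54.7 320.5]
[563.4 -13.6 166.2] 15.61
```

View pics/w19.png

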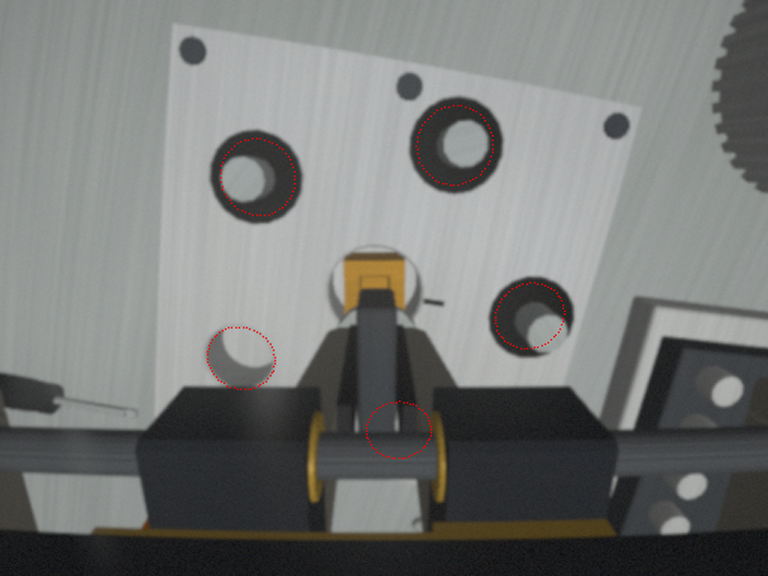

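Call:
drive_tool --steps "0 -0.018 -0.045 0 5;0 -0.036 -0.09 0 10;0 -0.054 -0.135 0 15;0 -0.072 -0.18 0 20;0 -0.09 -0.225 0 25;0 -0.108 -0.27 0 29.2;0 -0.126 -0.313 0 29.2;0 -0.1396 -0.3468 0 29.2"

```text
clock: 31.45
position: [421.1, -363.0, 164.6]
eef_rot: [-1.483, -0.608, 0.61]
force: [0.1, 0.6, -1.7]
finger_gap: 13.6
```

Call:
drive_tool --steps "0 0 0 -0.02 0;0 0 0 -0.04 0;0 0 0 -0.05 0;0 0 0 -0.05 0;0 0 0 -0.05 0;0 0 0 -0.05 0"

```text
clock: 32.05
position: [424.4, -360.3, 116.4]
eef_rot: [-1.484, -0.613, 0.612]
force: [-0.7, 0.3, -1.4]
finger_gap: 14.1
```

```bash
python3 st.py; python3 wv.py w20
```

```text
32.1 [ 424.3 -360.4  116.4] yaw 44.86 F [-0.8  0.5 -1.4] T [ 0.02 -0.12  0.07] 13.737853887074454 q [ 1.08  0.53 -0.55  1.9   0.38  0.81  1.11]
[ 373.4 -310.3  269.6]
[ 424.2 -360.5  116.4] 44.85
```

View pics/w20.png

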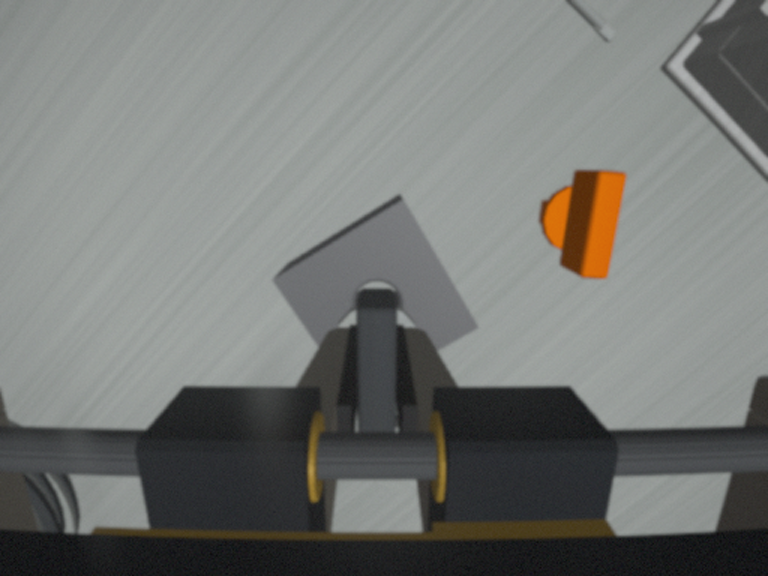

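Call:
drive_tool --steps "0 0 0 -0.012 0;0 0 0 -0.02 0;0 0 0 -0.026 0;0 0 0 -0.032 0;0 0 0 -0.038 0;0 0 0 -0.044 0;0 0 0 -0.0485 0;0 0 0 -0.0485 0"

```text
clock: 32.95
position: [423.8, -360.3, 67.0]
eef_rot: [-1.483, -0.612, 0.612]
force: [-0.3, -0.1, -2.3]
finger_gap: 13.7
```

```bash
python3 st.py
```

```text
33.0 [ 423.8 -360.3   67. ] yaw 44.84 F [ 1.1  0.3 -0. ] T [ 0.   -0.09 -0.01] 13.609048423364792 q [ 1.04  0.6  -0.51  1.92  0.43  0.73  1.06]
```

Just on the stand. Release with a small opening and lift.

Call:
drive_tool --steps "0 0 0 -0.0005 0;0.5 0 0 -0.0005 0;0.5 0 0 -0.0005 0;0.5 0 0 -0.0005 0;0.5 0 0 0.03 0;0.5 0 0 0.07 0;0.5 0 0 0.11 0;0.5 0 0 0.12 0"

```text
clock: 33.8
position: [425.7, -361.5, 191.3]
eef_rot: [-1.489, -0.615, 0.61]
force: [-0.4, -0.2, -0.2]
finger_gap: 45.9
```

Call:
drive_tool --steps "0.5 0.047 -0.05 0 0;0.5 0.047 -0.05 0 0;0.5 0.047 -0.05 0 0;0.5 0.047 -0.05 0 0;0.5 0.047 -0.05 0 0;0.5 0.047 -0.05 0 0"

```text
clock: 34.4
position: [470.0, -409.5, 186.9]
eef_rot: [-1.482, -0.612, 0.612]
force: [1.0, 0.2, -0.2]
finger_gap: 46.1
```

```bash
python3 key.py; python3 wv.py w21; python3 - <<'E'
from h import *
s=snap('scene','s21.png');g=s['frame'][:,:,::-1]
cv2.imwrite('pics/s21c.png',cv2.resize(g[120:270,100:300],None,fx=4,fy=4,interpolation=cv2.INTER_CUBIC))
snap('top','t21.png')
E
```

```text
[ 470.12704345 -409.67548326  187.03410324]
[151. 150. 149. 147. 140. 112.  82.  70.  70.  70.  69.  70.  71.  71.
  71.  70.  71.  71.  71.  69.] [113. 112. 113. 112. 113. 111. 113. 112. 112. 112. 113. 111. 110. 112.
 114.] 109.66666666666667
[145. 147. 148. 112. 109. 110. 110. 113. 112. 134. 151. 112.  69.  70.
  79. 149. 145. 118. 120. 118. 120. 117.]
bar [ 423.4 -360.8] [14.5 50. ] 44.7 [253.38212435 114.98963731]
stand [ 423.5 -360.5] [78.1 78.5] 76.2 [266.5085501  110.83489884]
[ 419.5 -359.8  340.4]
[ 470.2 -409.9  187.1] 44.85
```

View pics/w21.png

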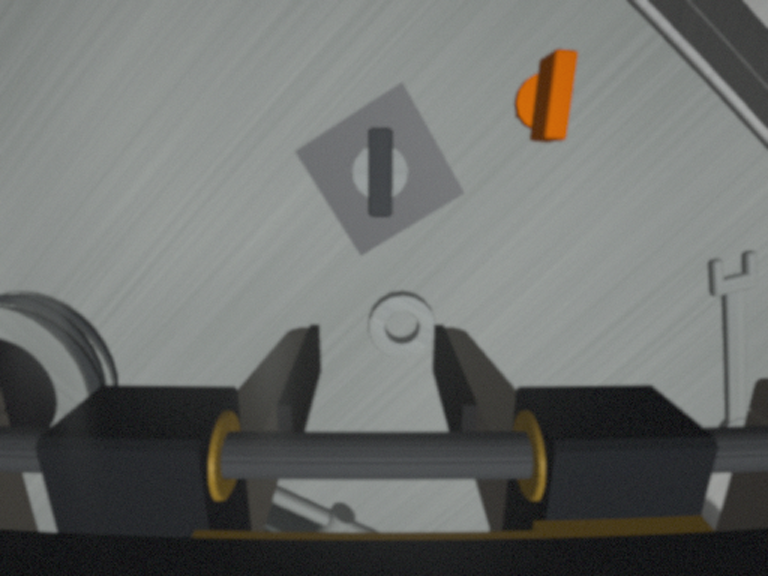

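View pics/s21c.png

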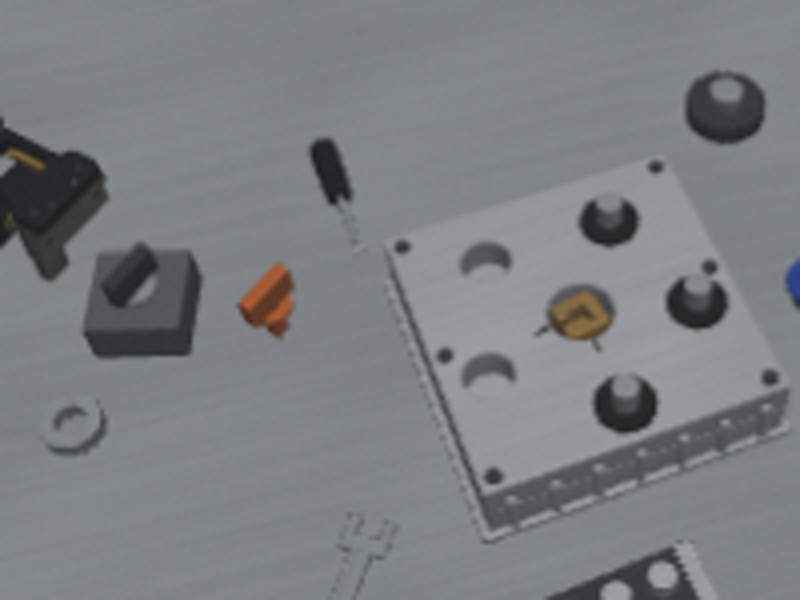

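View pics/t21.png

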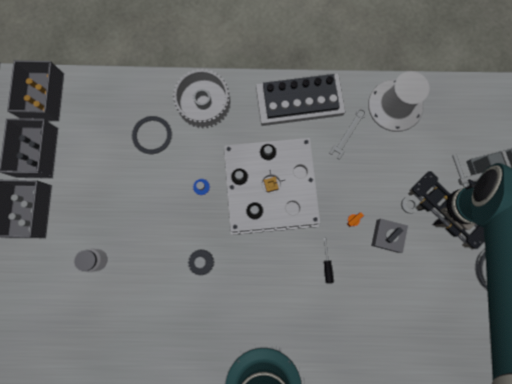

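```bash
python3 -c "
from h import *
print(ctrl.job_done())"
```

```text
the job is handed in; nothing more can be done
None
```

The job is done and handed in at about 34 s of the 210 s allowed; the system gave no verdict.

- **Stoppers:** Three black stoppers were laid out. They now sit in port1, port2 and port0, each pressed with about 20–25 N until the rim met the deck. In the last pictures all three rims look flat on the deck and centred on their ports. On port2 the gripper ended about 1 mm lower than on the other two. I took that as the fingers slipping on the knob, since the rim looks seated.
- **Valve:** The key went to the bottom of the socket, about 18 mm in. I turned it clockwise until the torque rose from about 0.1 to 0.55 N m at the stop. The brass block had turned to about 1.4 rad, and its mark points at the shut mark.
- **Key:** It hangs back in its stand, upright. Its bar measured within 0.5 mm of the stand's centre.
- **Other parts:** The bystanders, the blue stopper and the orange key look unmoved in the final top view. The gripper was clear of everything, and no stopper was knocked aside during the run.

No check failed. The estimates of the valve centre differed by about 1 mm between views; I used a middle value and the key went in without resistance.

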